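# Hook the scraper out of its clip and hang it up

## Robot

A 6-joint arm with a two-finger parallel gripper is mounted at the origin on the work surface. World frame = base frame: x ahead of the robot, y to its left, z up, the work surface at z = 0. Lengths are in m, angles in rad, forces in N, time in s.
With the tool pointing down it reaches from about 0.35 to 0.95 m from the base axis. Payload 17.4 kg.
Tool frame: the origin (TCP) lies on the centre line of the jaws, within the pads' length; the fingertips stand 8 mm ahead of it and the grasp point (between the pads) lies 11 mm behind it; x points along the fingers, y is the direction in which the jaws open and shut, and the axes are right-handed (so a half turn about x gives the same grasp; the last joint's range is limited). The gripper opens to 93 mm and grips with 3 to 60 N. Pads are 15 mm wide; open, the fingers measure 128 mm over their backs; the gripper's body (75 mm by 188 mm) begins 65 mm behind the grasp point.
Start: joints at [1.164, 0.116, 1.442, -0, 1.584, -0.038], TCP at [0.243, 0.63, 0.227] pointing down, gripper open.
Joint ranges: [-2.83, 2.83], [-0.83, 2.19], [0.07, 2.5], [-1.14, 4.28], [0.01, 3], [-2.97, 2.97]. Speed limits (rad/s): [1.89, 1.89, 2.22, 3.14, 3.14, 3.14].

## Interface

Orientations are given as a unit quaternion [w, x, y, z].
In Python, from plant import env, viewer, ticket gives the robot as it stands. The module is installed in compiled form; this text tells all that it offers.
- The arm moves only by the shell command python3 -m pendant 'ROWS' [OPENING]. ROWS is JSON, one flat list of numbers, 4 for each row, row after row: the shift along the tool's x, y, z in m, then the turn about the tool's x in degrees. A call has 1 to 12 rows; each row is the pose to reach, as a shift and turn from the pose measured when the call began, along the tool's axes at that moment; what a row does not reach only later rows make up. A row lasts 1/12 s, in which the tool goes at most 41.7 mm and 7.16 degrees, less where a joint would pass 70% of its speed; a pose out of reach is approached as far as the arm can. A call with a gripper value outside its range is refused whole. OPENING is the gripper's target within -1 to 1 (shut at 1, half-way at 0, fully open at -1), set as the call begins (- or left out, the last holds). The fingers move at their own pace and stop on an object; the grip force is fixed at half the most. Time passes only in rows, so rows that repeat a pose let the fingers close. It gives the time, the measured TCP pose, the force and the opening at its end, in the units of the state.
- env.observe(): the state, without advancing time (a new reading comes with each control period).
- viewer.get_image(name): name is "side" or "top"; returns (picture, depth): 420x560x3 uint8, red, green, blue; 420x560 float32, m along the optical axis (not along the pixel's ray), 0 where there is no reading.
- viewer.camera_info(name): a dict with "fx", "fy", "cx", "cy" (pixels), "world_from_camera" (4x4, takes a point from camera to world coordinates). Camera axes: x right, y down, z forward; pixel columns grow to the right and rows downward; lengths in m; the calibration is good to about 2 mm. A picture is of the moment at which its call begins. camera_info takes no time and is no camera call.
- ticket.hand_in(): hands the job in, once; it reports no verdict.
The state is a dict: "clock": time; "joint_positions": joint angles; "dq": joint speeds; "tau": joint torques, N m; "ee_pos": TCP position; "ee_rot": TCP orientation; "ft_force": force on the tool from outside, world axes, zero at the start; "moment": the same for the moment, N m; "finger_gap": finger opening in m.
Only numpy, scipy, OpenCV 4.12 (cv2) and the standard library are available. Lean on these libraries where they do the work, as an engineer would, in place of code of your own. Each camera call takes 0.05 s, during which the arm holds its last target.

## Task

Take the S-hook off the wooden rail and, holding it in the gripper, pass its small end up through the hole in the hang tab at the end of the scraper's handle; draw the scraper out of its spring clip with the hook and hang it by the hook on the rail, then let go. Move the scraper only with the hook and never touch it with the gripper, do not push or pull on it harder than about 20 N or let it fall to the bench, and leave the jar, the tape roll and the screwdriver where they are.

Things in the scene. Friction and masses are not known exactly. Their poses are not given: they have to be found in the camera images.
- hook: S-hook of 5 mm steel wire, in its x-z plane, 119 mm tall, 70 g. Origin: on the shank line at half height of the black grip sleeve (26 x 10 thick (y) x 28 mm, x -16 to 10). z up along the shank, wire top z +46.5. Starts hanging upright by its arch on the rail, axes within 4 degrees of the rail's, origin about 23 mm to the rail's +x side, 259 mm above the bench
- hook_tip (a point): Rounded free end of the hook's small prong, hook frame (28, 0, -37.5) mm; the prong below it is straight, parallel to z, for 18 mm, 5 mm thick
- hook_bend (a point): Lowest point of the hook's small J (opens up on the +x side), on the wire's centre line, hook frame (14, 0, -70) mm; centre-line radius 14 mm. The threaded scraper hangs here
- hook_crown (a point): Top of the inside of the hook's big arch (opens down on the -x side, inner radius 19.5 mm about x -22, z 22, free end at x -44, z 5.5), hook frame (-22, 0, 41.5) mm. When hung it sits 1 to 2 mm above the rail's top edge
- scraper: Flat steel scraper, 165 mm long, 3 mm thick, about 170 g, flat on the rack. Origin mid-length on the underside; x from handle (28 wide) to blade (70 wide, x 22.5 to 82.5). Hang tab across the handle's end (x -82.5 to -52.5, 48 wide, same 3 mm), clamped up to 8.5 mm to either side; a 7 mm round hole in its middle: hole at x -70.5, y -8.5 to 8.5 (not reported), z 0 to 3 mm, free underneath
- rail: Fixed wooden hanging rail: an upright batten 12 (x) x 260 (y) x 60 (z) mm, its square top edge 300 mm above the bench, on two 22 mm posts at y -115 and +115 and an 18 mm thick base 120 x 280. Origin on the bench under the batten's middle; y along the batten, x away from the robot
- rack: Fixed wooden block, x -70 to 70, y -60 to 60 mm, smooth top 85 mm above the bench; origin on the bench under its centre, x away from the robot. A steel spring clip across it (x 18 to 34, posts at y +-52, 30 mm high) presses 8 N on the blade, whose end lies at x 60 to 69; the tab overhangs the front by 30. Pushed up at the tab, the scraper rises against some 3 N; drawn 50 mm towards -x, against 5 to 9 N, it comes free
- jar: Glass jar with steel lid, 60 mm across, 75 mm high; bystander. Origin under its centre
- tape: Roll of pale tape lying flat, 90 mm across, 24 mm high; bystander. Origin under its centre
- driver: Screwdriver lying on the bench; bystander. Origin under its middle

How it is judged:
On the way, in this order (a step that is already met when the one before it is completed fails the run):
1. the held hook's prong stands at least 3 mm out of the top of the scraper's hole, its bend below the plate, the scraper still on the rack (x of hook_tip in the frame of scraper between -0.0775 and -0.0635 m and y of hook_tip in the frame of scraper between -0.0155 and 0.0155 m and z of hook_tip in the frame of scraper above 0.006 m and z of hook_bend in the frame of scraper below -0.002 m and contact force between the fingers and hook above 1 N and contact force between scraper and rack above 0.2 N), for 0.2 s.
2. the scraper is clear of rack and clip, carried by the held hook (contact force between scraper and rack below 0.05 N and contact force between the fingers and hook above 1 N and contact force between hook and scraper above 0.3 N and height (world z) of scraper above 0.12 m), for 0.2 s.
At the end, for the whole second after the job is handed in: The hook hangs over the rail's top edge (crown within 15 mm of the batten's middle and 10 mm of its top), the scraper hangs from the hook's bend through its hole (bend within about 8 mm of it), clear of the rack, the hook at rest, the scraper swinging at most gently (0.25 m/s) (x of hook_bend in the frame of scraper between -0.079 and -0.062 m and y of hook_bend in the frame of scraper between -0.0165 and 0.0165 m and z of hook_bend in the frame of scraper between -0.013 and 0.016 m and x of hook_crown in the frame of rail between -0.015 and 0.015 m and y of hook_crown in the frame of rail between -0.13 and 0.13 m and z of hook_crown in the frame of rail between 0.292 and 0.31 m and contact force between hook and rail above 0.8 N and contact force between scraper and rack below 0.05 N and height (world z) of scraper above 0.08 m and linear speed of scraper below 0.25 m/s and linear speed of hook below 0.05 m/s); the robot touches nothing.
It fails at once if the gripper or arm touches the scraper (over 1 N) (contact force between any of the fingers, the arm and scraper above 1 N).
It fails at once if the hook pushes or pulls on the scraper with more than 22 N (contact force between hook and scraper above 22 N).
It fails at once if the scraper falls to the bench (height (world z) of scraper below 0.04 m).
It fails at once if a bystander is moved more than 20 mm (distance of any of jar, tape, driver from where it was at the start of the episode above 0.02 m).
It also fails if it takes over 72 s, if anything falls off the work surface, if the arm or the gripper's body presses on something with over 40 N, if the wrist force passes 120 N, or if a joint passes its speed limit or range.

## Working session

There is one attempt and no reset: what is moved stays moved. The work goes in short steps, Python scripts to look and compute and a shell command to move; the robot and the scene stay as the last step left them, time stands still between calls to the robot, and variables do not carry over. Pictures are saved under pics/ and viewed, and the job is handed in when it is done.

```bash
mkdir -p pics; python3 - <<'E'
from plant import env, viewer
import cv2
s=env.observe()
for k in s: print(k,s[k])
for n in("side","top"):
    im,d=viewer.get_image(n); cv2.imwrite(f"pics/{n}0.png",im[:,:,::-1]); print(viewer.camera_info(n))
    import numpy as np; np.save(f"{n}0d.npy",d); np.save(f"{n}0.npy",im)
E
```

```text
clock 0.0
joint_positions [ 1.16418226e+00  1.16445938e-01  1.44225682e+00  6.49742711e-07
  1.58398217e+00 -3.78020596e-02]
dq [-1.54880441e-03 -8.89405088e-04  9.39311871e-05 -6.73397258e-04
  1.52677033e-03 -5.38306375e-04]
tau [-4.93390689e-04 -7.21251440e+01 -6.22598577e+01  7.79316388e-02
  2.39908107e-02 -5.80299593e-05]
ee_pos [0.24327639 0.6294311  0.22593742]
ee_rot [ 0.69503259  0.12928031  0.69520326 -0.13003358]
ft_force [-0.09490831  0.12405072  0.45746447]
moment [-0.00585033 -0.00095862 -0.00304026]
finger_gap 0.09312018783763479
{'fx': 421.4551052288156, 'fy': 421.4551052288156, 'cx': 274.9672389533058, 'cy': 198.6739387404861, 'world_from_camera': array([[ 0.97675384, -0.1770698 ,  0.12082307,  0.41586773],
       [-0.21381043, -0.76425793,  0.60843645, -0.69283791],
       [-0.01539573, -0.62012587, -0.78435125,  1.10714225],
       [ 0.        ,  0.        ,  0.        ,  1.        ]])}
{'fx': 426.0483156403277, 'fy': 426.0483156403277, 'cx': 278.13491589062164, 'cy': 209.805537994183, 'world_from_camera': array([[-0.02223089, -0.99403306,  0.10678982,  0.45398439],
       [-0.99938092,  0.02500889,  0.02474527,  0.00557178],
       [-0.02726831, -0.1061736 , -0.99397364,  1.12142539],
       [ 0.        ,  0.        ,  0.        ,  1.        ]])}
```

View pics/side0.png

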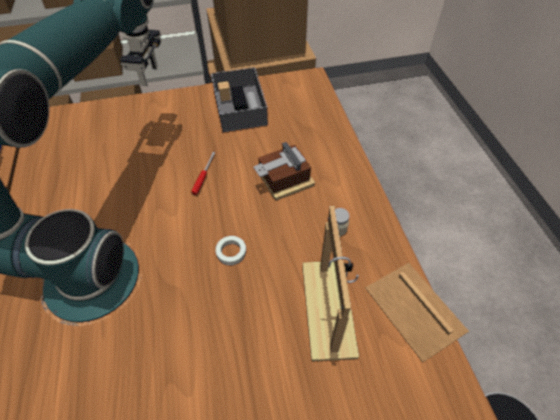

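View pics/top0.png

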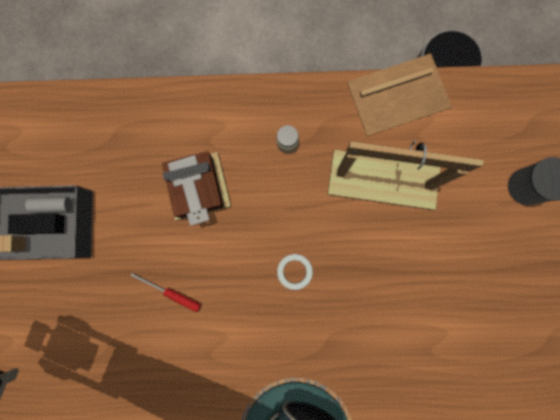

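The side view shows the rack with the scraper at (285,168), the rail at (335,290) with the hook at (345,266), the jar at (342,220), the tape at (230,250) and the driver at (204,172). In the top view the rack is at (193,185) and the rail runs from (350,148) to (480,163), with the hook at about (420,150). Next I'll zoom in.

```bash
python3 - <<'E'
import numpy as np,cv2
t=np.load("top0.npy")[:,:,::-1]; s=np.load("side0.npy")[:,:,::-1]
def z(im,x0,y0,w,h,f): return cv2.resize(im[y0:y0+h,x0:x0+w],None,fx=f,fy=f,interpolation=cv2.INTER_CUBIC)
a=z(t,320,120,170,100,4); cv2.imwrite("pics/tr.png",a)
cv2.imwrite("pics/tk.png",z(t,150,140,90,100,6))
cv2.imwrite("pics/sr.png",z(s,290,200,80,170,3.5)); cv2.imwrite("pics/sk.png",z(s,240,130,90,80,7))
E
```

```text
(no output)
```

View pics/tr.png

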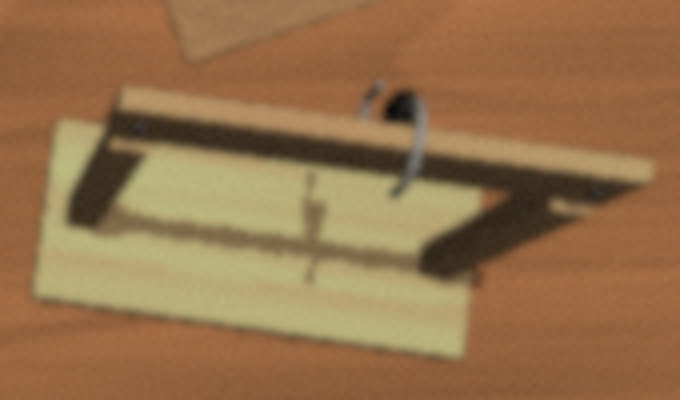

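View pics/tk.png

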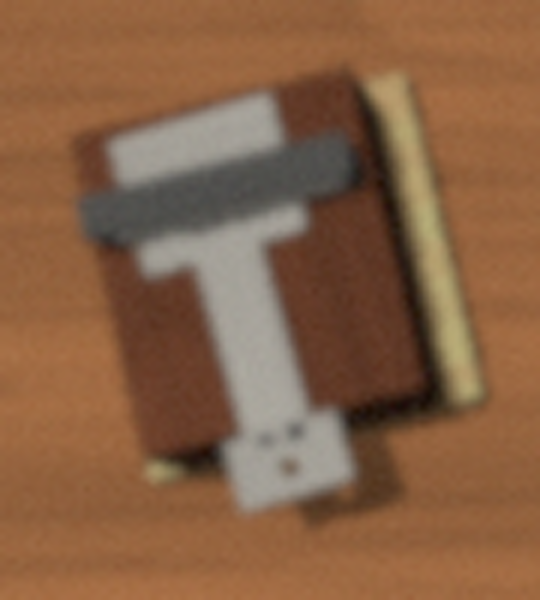

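View pics/sr.png

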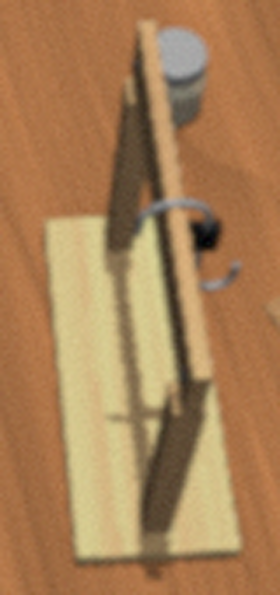

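View pics/sk.png

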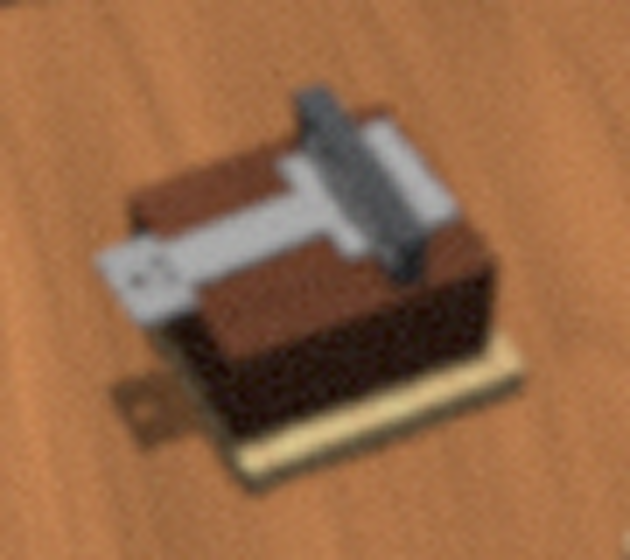

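```bash
cat > h.py <<'E'
import numpy as np,cv2
from plant import env,viewer
from scipy.spatial.transform import Rotation as R
I={n:viewer.camera_info(n) for n in("side","top")}
def ray(n,u,v):
    c=I[n];T=c["world_from_camera"]
    d=T[:3,:3]@np.array([(u-c["cx"])/c["fx"],(v-c["cy"])/c["fy"],1.]);return T[:3,3],d
def plane(n,u,v,z):
    o,d=ray(n,u,v);return o+d*(z-o[2])/d[2]
def tri(us,ut):
    A=np.zeros((3,3));b=np.zeros(3);L=[]
    for n,p in(("side",us),("top",ut)):
        o,d=ray(n,*p);d=d/np.linalg.norm(d);M=np.eye(3)-np.outer(d,d);A+=M;b+=M@o;L.append((o,d))
    p=np.linalg.solve(A,b)
    cr=np.cross(L[0][1],L[1][1]);gap=(L[1][0]-L[0][0])@cr/np.linalg.norm(cr)
    return p,gap
def proj(n,p):
    c=I[n];T=np.linalg.inv(c["world_from_camera"]);q=T[:3,:3]@np.asarray(p)+T[:3,3]
    return np.array([c["fx"]*q[0]/q[2]+c["cx"],c["fy"]*q[1]/q[2]+c["cy"]])
def crop(im,x0,y0,w,h,f,name,grid=0):
    a=cv2.resize(im[y0:y0+h,x0:x0+w,::-1],None,fx=f,fy=f,interpolation=cv2.INTER_CUBIC)
    a=cv2.normalize(a,None,0,255,cv2.NORM_MINMAX)
    if grid:
        for x in range(x0,x0+w,grid): 
            cv2.line(a,(int((x-x0+.5)*f),0),(int((x-x0+.5)*f),6),(0,255,255),1); cv2.putText(a,str(x),(int((x-x0+.5)*f),18),0,.4,(0,255,255),1)
        for y in range(y0,y0+h,grid):
            cv2.line(a,(0,int((y-y0+.5)*f)),(6,int((y-y0+.5)*f)),(0,255,255),1); cv2.putText(a,str(y),(8,int((y-y0+.5)*f)+4),0,.4,(0,255,255),1)
    cv2.imwrite("pics/"+name,a)
def st():
    s=env.observe();r=R.from_quat(np.roll(s["ee_rot"],-1)).as_matrix()
    return s,r
E
python3 - <<'E'
from h import *
t=np.load("top0.npy");s=np.load("side0.npy")
crop(t,184,203,32,30,18,"a.png",2)
crop(s,252,158,32,24,18,"b.png",2)
crop(s,325,250,45,40,14,"c.png",5)
crop(t,400,132,40,40,14,"d.png",5)
S,r=st();print(r.round(3))
E
```

```text
[[-0.     0.36   0.933]
 [-0.001  0.933 -0.36 ]
 [-1.    -0.001 -0.   ]]
```

View pics/a.png

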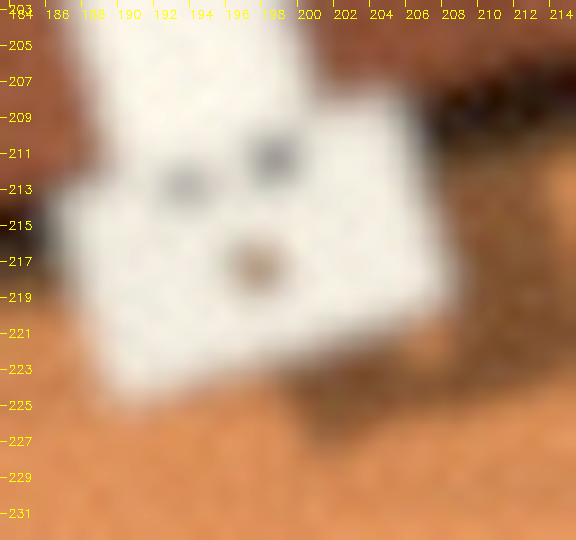

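View pics/b.png

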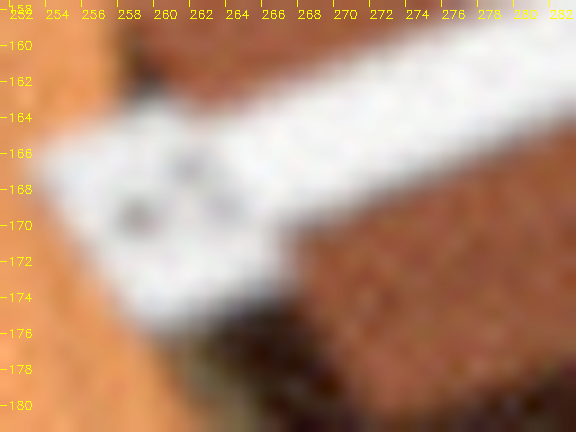

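View pics/c.png

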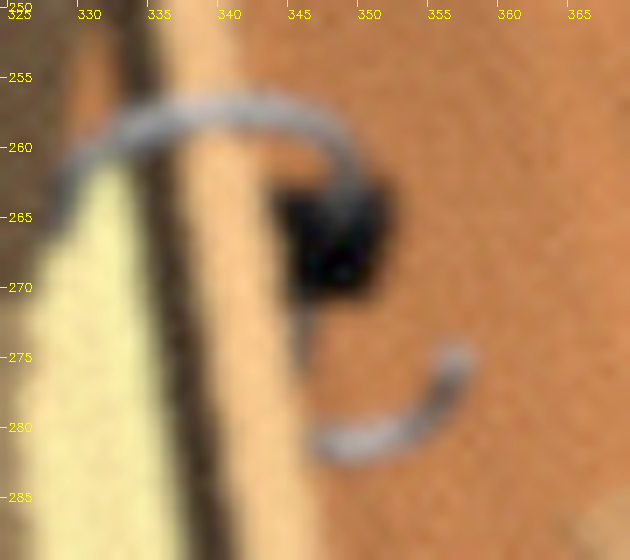

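View pics/d.png

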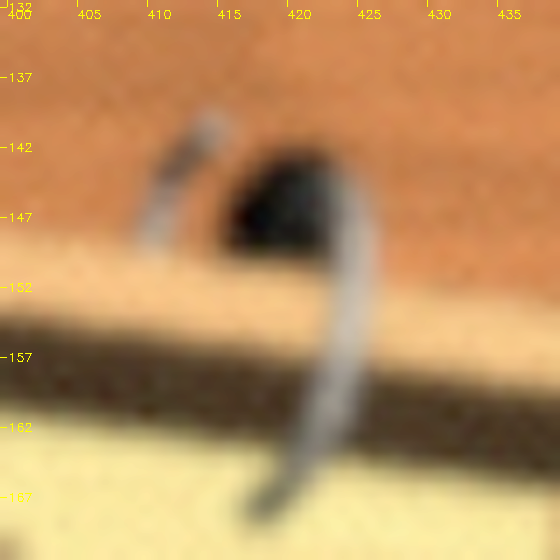

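```bash
python3 - <<'E'
from h import *
t=np.load("top0.npy").astype(float);s=np.load("side0.npy").astype(float)
def blob(im,u,v,r=3):
    u0,v0=int(round(u)),int(round(v));w=im[v0-r:v0+r+1,u0-r:u0+r+1].min(2)
    bg=np.percentile(w,75);k=np.clip(bg-15-w,0,None)
    yy,xx=np.mgrid[v0-r:v0+r+1,u0-r:u0+r+1];k*=((xx-u)**2+(yy-v)**2<=2.6**2)
    return (k*xx).sum()/k.sum(),(k*yy).sum()/k.sum(),w.round().astype(int)
ht=blob(t,197.8,217.4);hs=blob(s,259.1,169.4)
print(ht[:2],hs[:2]);print(ht[2]);print(hs[2])
print("hole z.087",plane("top",*ht[:2],.0865),plane("side",*hs[:2],.0865),tri(hs[:2],ht[:2]))
# tip, arch end
for nm,a,b in(("tip",(357,275.2),(414.9,140.4)),("archend",(329,265.5),(417,167.5)),("crown-ish",(341,257),(424.3,156))):
    print(nm,tri(a,b))
# rail top corners (z=.3)
for n,c in(("top",[(350.2,141.8),(483.2,160.2),(482.2,164.8),(349.8,147)]),("side",[(329.5,206),(334.5,206),(350,308),(344,308.5)])):
    for p in c: print(n,p,plane(n,*p,.3).round(4))
# scraper axis: plate mask
for n,im,b in(("top",t,(160,150,60,80)),("side",s,(250,140,60,50))):
    x,y,w,h=b;c=im[y:y+h,x:x+w];m=((c.min(2)>120)&(c.max(2)-c.min(2)<35)).astype(np.uint8)
    k,l,stt,ce=cv2.connectedComponentsWithStats(m)
    for i in range(1,k):
        if stt[i,4]>15: 
            q,(ww,hh),an=cv2.minAreaRect(np.argwhere(l==i)[:,::-1].astype(np.float32)); print(n,stt[i],q[0]+x,q[1]+y,ww,hh,an)
E
```

```text
(np.float64(197.77717391304347), np.float64(217.3858695652174)) (np.float64(259.25), np.float64(169.6184210526316))
[[138 147 146 149 146 151 149]
 [148 147 146 145 148 151 153]
 [149 140 125 125 134 149 151]
 [147 128 108  98 117 141 154]
 [147 135 110 100 119 141 150]
 [150 143 132 128 137 148 153]
 [151 153 145 146 148 151 146]]
[[155 159 165 161 163 150 145]
 [161 166 162 159 159 143 130]
 [162 161 155 156 153 149 143]
 [155 160 147 124 137 145 152]
 [144 155 140 119 129 148 153]
 [116 142 151 148 149 157 160]
 [ 95 130 156 160 162 159 165]]
hole z.087 [0.55144409 0.22879167 0.0865    ] [0.5489249  0.22873745 0.0865    ] (array([0.5501978 , 0.22885703, 0.08639808]), np.float64(-0.002504307305029764))
tip (array([ 0.69271509, -0.26958776,  0.21747079]), np.float64(-0.002377460792054654))
archend (array([ 0.62390612, -0.25579533,  0.26644749]), np.float64(-0.0017460533702707269))
crown-ish (array([ 0.64274701, -0.26053035,  0.30277603]), np.float64(0.0057472227223163645))
top (350.2, 141.8) [ 0.673  -0.1185  0.3   ]
top (483.2, 160.2) [ 0.6289 -0.3736  0.3   ]
top (482.2, 164.8) [ 0.6199 -0.371   0.3   ]
top (349.8, 147) [ 0.6626 -0.1173  0.3   ]
side (329.5, 206) [ 0.6631 -0.1182  0.3   ]
side (334.5, 206) [ 0.6747 -0.1209  0.3   ]
side (350, 308) [ 0.6277 -0.376   0.3   ]
side (344, 308.5) [ 0.6156 -0.3743  0.3   ]
top [  9   6  27  15 222] 182.23131561279297 163.24021530151367 8.590319633483887 26.90440559387207 72.6459732055664
top [ 14  24  34  51 658] 191.5882396697998 199.85294342041016 47.051910400390625 26.436382293701172 75.96376037597656
side [42  8 13 14 79] 297.85810470581055 154.10134983062744 16.73965835571289 4.998648643493652 54.46232223510742
side [  4  12  38  24 299] 272.7956733703613 165.6059455871582 15.683661460876465 34.721065521240234 62.59242630004883
```

```bash
python3 -m pendant '[-0.02,-0.028,0.03,-1, -0.04,-0.056,0.06,-2, -0.06,-0.084,0.09,-3, -0.08,-0.113,0.12,-4, -0.1,-0.142,0.15,-5, -0.12,-0.17,0.18,-6, -0.134,-0.2,0.21,-7, -0.134,-0.228,0.24,-8, -0.134,-0.256,0.27,-9, -0.134,-0.285,0.3,-10, -0.134,-0.313,0.33,-10.6, -0.134,-0.341,0.358,-10.6]' -1; python3 - <<'E'
from h import *
t=np.load("top0.npy").astype(np.uint8)
c=t.astype(int);m=((c.min(2)>105)&(c.max(2)-c.min(2)<40))
# scraper yaw from handle: left/right edges per row between v=183..205 in top image
P=[]
for v in range(188,207):
    u=np.where(m[v,175:210])[0]+175; 
    if len(u)<5: continue
    g=c[v,:,:].min(1).astype(float)
    # subpixel edges at level 100
    def edge(a,b):
        best=None
        for x in range(a,b):
            if (g[x]-100)*(g[x+1]-100)<=0 and g[x]!=g[x+1]: return x+(100-g[x])/(g[x+1]-g[x])
    l=edge(u[0]-3,u[0]+3);r=edge(u[-1]-2,u[-1]+4)
    if l and r: P.append((v,l,r,(plane("top",(l+r)/2,v,.088)),))
for p in P: print(p[0],round(p[1],2),round(p[2],2),p[3].round(4))
Q=np.array([p[3][:2] for p in P]);vx,vy,_,_=cv2.fitLine(Q.astype(np.float32),cv2.DIST_HUBER,0,.001,.001).ravel()
print(np.degrees(np.arctan2(vy,vx)))
# rack yaw from clip dark band
E
```

```text
clock: 1.1
ee_pos: [0.4453, 0.2011, 0.3603]
ee_rot: [0.704, 0.064, 0.704, -0.065]
ft_force: [0.2, 0.7, -0.1]
finger_gap: 0.0924
188 182.97 195.35 [0.6246 0.2497 0.088 ]
189 183.42 195.61 [0.6221 0.2488 0.088 ]
190 183.56 195.94 [0.6196 0.2482 0.088 ]
191 183.86 196.23 [0.6171 0.2475 0.088 ]
192 184.23 196.53 [0.6146 0.2467 0.088 ]
193 184.5 196.77 [0.6121 0.246  0.088 ]
194 184.77 197.06 [0.6096 0.2453 0.088 ]
195 184.95 197.4 [0.6071 0.2447 0.088 ]
196 185.34 197.62 [0.6046 0.2439 0.088 ]
197 185.63 197.92 [0.6021 0.2432 0.088 ]
198 185.79 198.29 [0.5996 0.2426 0.088 ]
199 186.06 198.54 [0.5971 0.2419 0.088 ]
200 186.43 198.78 [0.5946 0.2412 0.088 ]
201 186.69 199.08 [0.5921 0.2405 0.088 ]
202 186.95 199.44 [0.5896 0.2397 0.088 ]
203 187.31 199.74 [0.5871 0.2389 0.088 ]
204 187.53 199.97 [0.5846 0.2383 0.088 ]
205 187.7 200.37 [0.5821 0.2376 0.088 ]
206 188.08 200.59 [0.5796 0.2369 0.088 ]
15.715981
```

```bash
python3 -m pendant '[0,-0.034,0.024,0, 0,-0.069,0.05,0, 0,-0.104,0.075,0, 0,-0.139,0.1,0, 0,-0.174,0.126,0, 0,-0.209,0.151,0, 0,-0.243,0.176,0, 0,-0.278,0.201,0, 0,-0.313,0.226,0, 0,-0.348,0.252,0, 0,-0.383,0.277,0, 0,-0.417,0.302,0]' -1;  python3 -m pendant '[0,0,0,0,0,0,0,0]' -1; python3 - <<'E'
from h import *
S,r=st();print(S["ee_pos"],r.round(3),S["joint_positions"].round(3) if hasattr(S["joint_positions"],'round') else S["joint_positions"])
for n in I:
    im,_=viewer.get_image(n);cv2.imwrite(f"pics/{n}1.png",im[:,:,::-1])
    np.save(n+"1.npy",im)
d=r.T@(np.array([.6662,-.2642,.248])-S["ee_pos"]);print(d)
E
```

```text
clock: 2.1
ee_pos: [0.6595, -0.2509, 0.3601]
ee_rot: [0.704, 0.064, 0.704, -0.065]
ft_force: [0.6, 0.6, 0.2]
finger_gap: 0.0931
clock: 2.27
ee_pos: [0.6599, -0.253, 0.3578]
ee_rot: [0.703, 0.066, 0.705, -0.065]
ft_force: [-0.1, 0.3, -0.1]
finger_gap: 0.0929
[ 0.6599123  -0.25300551  0.35781696] [[-0.004  0.184  0.983]
 [ 0.001  0.983 -0.184]
 [-1.    -0.    -0.004]] [-4.020e-01  1.860e-01  1.154e+00 -1.000e-03  1.805e+00 -1.787e+00]
[ 0.10978784 -0.00983205  0.00863593]
```

View pics/side1.png

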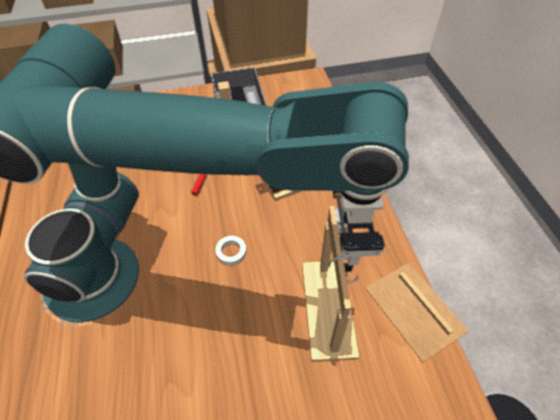

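```bash
python3 -m pendant '[0,-0.005,0.005,0, 0,-0.01,0.009,0, 0.02,-0.01,0.009,0, 0.04,-0.01,0.009,0, 0.06,-0.01,0.009,0, 0.08,-0.01,0.009,0, 0.095,-0.01,0.009,0, 0.105,-0.01,0.009,0, 0.11,-0.01,0.009,0, 0.11,-0.01,0.009,0]' -1; python3 - <<'E'
from h import *
S,r=st();print(S["ee_pos"],S["ft_force"])
for n in I:
    im,_=viewer.get_image(n);np.save(n+"2.npy",im)
    u,v=proj(n,S["ee_pos"]).astype(int);crop(im,u-40,v-35,80,70,8,n+"2.png",10)
E
```

```text
clock: 3.2
ee_pos: [0.6663, -0.2619, 0.2492]
ee_rot: [0.703, 0.065, 0.705, -0.065]
ft_force: [-0.7, 0.9, 0.1]
finger_gap: 0.0931
[ 0.66625811 -0.26186849  0.24922031] [-0.65017953  0.92569823  0.11961453]
```

View pics/side2.png

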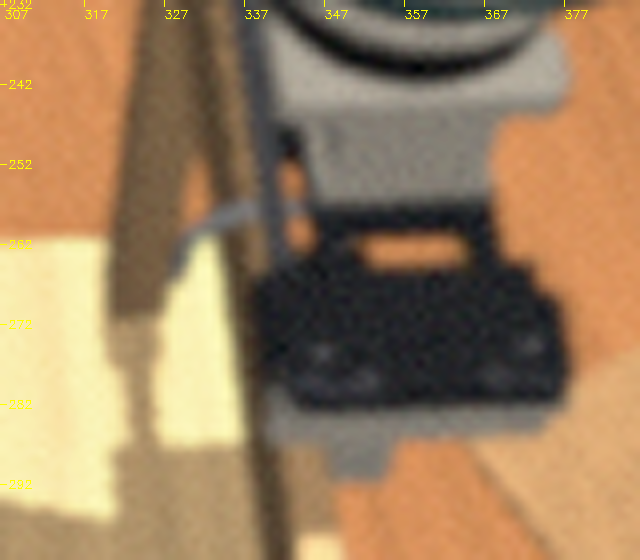

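View pics/top2.png

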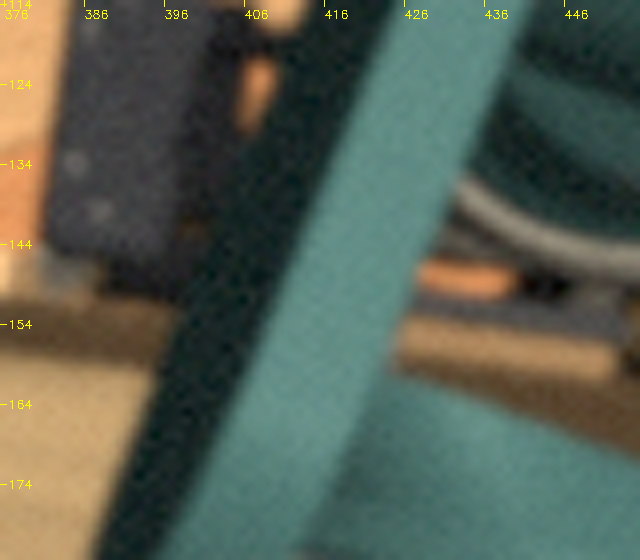

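```bash
python3 -m pendant '[0,0,0,0,0,0,0,0,0,0,0,0,0,0,0,0,0,0,0,0,0,0,0,0,0,0,0,0,0,0,0,0,0,0,0,0,0,0,0,0]' 1;python3 -m pendant '[0,0,0,0,0,0,0,0]' 1
```

```text
clock: 4.13
ee_pos: [0.6665, -0.2621, 0.2509]
ee_rot: [0.704, 0.064, 0.704, -0.065]
ft_force: [-0.4, 0.7, -0.3]
finger_gap: 0.0308
clock: 4.3
ee_pos: [0.6665, -0.2621, 0.2509]
ee_rot: [0.704, 0.064, 0.704, -0.065]
ft_force: [-0.4, 0.5, -0.1]
finger_gap: 0.0176
```

```bash
python3 -m pendant '[0,0,0,0,0,0,0,0,0,0,0,0,0,0,0,0,0,0,0,0]' 1
```

```text
clock: 4.72
ee_pos: [0.6665, -0.2621, 0.2508]
ee_rot: [0.704, 0.064, 0.704, -0.065]
ft_force: [-0.6, -0.4, -0.9]
finger_gap: 0.0096
```

```bash
python3 -m pendant '[-0.015,0,0,0, -0.045,0,0,0, -0.08,0,0,0, -0.115,0,0,0, -0.135,0.01,-0.006,0, -0.135,0.04,-0.025,-2, -0.135,0.074,-0.047,-5, -0.135,0.108,-0.068,-8, -0.135,0.142,-0.09,-11, -0.135,0.175,-0.11,-14, -0.135,0.209,-0.132,-17, -0.135,0.243,-0.153,-20]'; python3 - <<'E'
from h import *
S,r=st();print(S["ee_pos"],r.round(4))
print(r.T@(np.array([.480,.209,.20])-S["ee_pos"]), 15.7-np.degrees(np.arctan2(r[1,2],r[0,2])))
E
```

```text
clock: 5.72
ee_pos: [0.559, 0.0062, 0.3867]
ee_rot: [0.705, -0.06, 0.704, 0.059]
ft_force: [0.4, 1.3, -0.6]
finger_gap: 0.0099
[0.55903603 0.00624816 0.38671132] [[ 6.000e-04 -1.675e-01  9.859e-01]
 [-6.000e-04  9.859e-01  1.675e-01]
 [-1.000e+00 -7.000e-04  5.000e-04]]
[ 0.18654668  0.21325061 -0.04405261] 6.057438156813548
```

```bash
python3 -m pendant '[0,0.025,-0.006,-1, 0.02,0.055,-0.012,-2, 0.045,0.088,-0.02,-3, 0.07,0.12,-0.027,-4, 0.095,0.152,-0.034,-5, 0.12,0.182,-0.04,-6, 0.145,0.203,-0.043,-6.1, 0.168,0.213,-0.044,-6.1, 0.182,0.213,-0.044,-6.1, 0.187,0.213,-0.044,-6.1, 0.187,0.213,-0.044,-6.1]'; python3 - <<'E'
from h import *
S,r=st();print(S["ee_pos"],r.round(4))
print(r.T@(np.array([.480,.209,.10])-S["ee_pos"]), 15.7-np.degrees(np.arctan2(r[1,2],r[0,2])))
for n in I:
    im,_=viewer.get_image(n);np.save(n+"3.npy",im);cv2.imwrite(f"pics/{n}3.png",im[:,:,::-1])
E
```

```text
clock: 6.63
ee_pos: [0.4801, 0.2082, 0.1993]
ee_rot: [0.7, -0.097, 0.701, 0.096]
ft_force: [-0.9, -0.1, 0.9]
finger_gap: 0.0101
[0.48014121 0.20816918 0.19932267] [[-2.000e-04 -2.711e-01  9.626e-01]
 [-1.100e-03  9.626e-01  2.711e-01]
 [-1.000e+00 -1.000e-03 -5.000e-04]]
[0.09932171 0.00093792 0.00014189] -0.027919015135074332
```

View pics/side3.png

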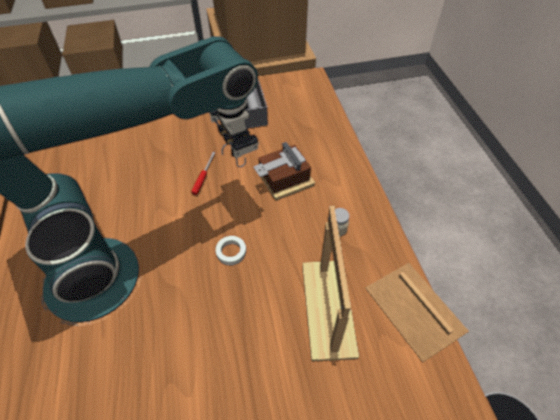

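View pics/top3.png

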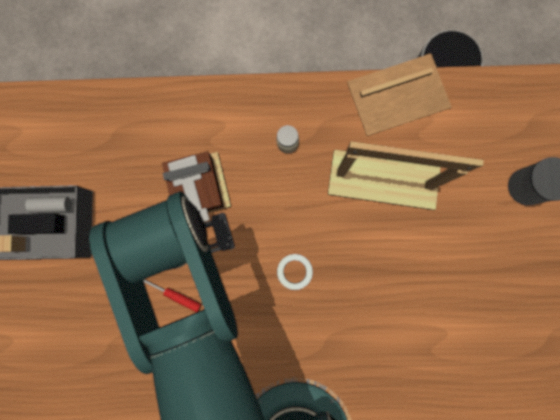

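```bash
python3 - <<'E'
from h import *
im=np.load("side3.npy")
crop(im,222,140,50,45,14,"s3.png",5)
S,r=st();p=S["ee_pos"]
def hp(x,z,dx=0): return p+r@np.array([0,0,x])+np.array([0,0,z+.0082])
for nm,x,z in(("tip",.028,-.0375),("bend",.014,-.07),("archend",-.044,.0055),("top",-.022,.0465),("tipc",.028,-.040)): print(nm,hp(x,z).round(4),proj("side",hp(x,z)).round(2),proj("top",hp(x,z)).round(1))
E
```

```text
tip [0.5077 0.2157 0.1718] [245.69 156.25] [195.4 233.3]
bend [0.4943 0.212  0.1393] [242.39 165.07] [200.2 239.8]
archend [0.4384 0.1963 0.2147] [222.67 154.6 ] [200.2 264.7]
top [0.4596 0.2022 0.2557] [228.05 141.98] [193.  254.7]
tipc [0.5077 0.2157 0.1693] [245.75 156.81] [195.7 233.4]
```

View pics/s3.png

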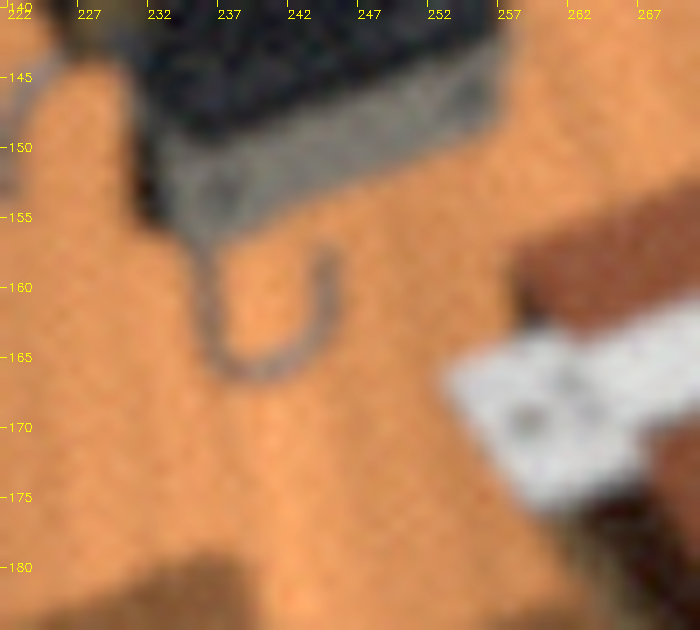

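```bash
cat >> h.py <<'E'
def grayc(im,v,u0,u1):
    c=im[v,u0:u1+1].astype(float);sat=c.max(1)-c.min(1);k=np.clip(np.percentile(sat,80)-12-sat,0,None)
    return (k*np.arange(u0,u1+1)).sum()/k.sum(),k.sum()
def hp(p,r,x,z,dx=0,dz=.0082): return p+r@np.array([0,0,x+dx])+np.array([0,0,z+dz])
E
python3 - <<'E'
from h import *
im=np.load("side3.npy");S,r=st();p=S["ee_pos"]
print((im[150:170,243:248].astype(int).max(2)-im[150:170,243:248].min(2)))
for v in range(156,164): print(v,grayc(im,v,241,249),grayc(im,v,232,240))
for z in(-.0375,-.04,-.045,-.05,-.055): print(z,proj("side",hp(p,r,.028,z)).round(2),proj("side",hp(p,r,0,z)).round(2))
E
```

```text
[[ 13  11   7  10  10]
 [ 10  10  11  13  14]
 [  8  11  16  20  31]
 [ 18  29  38  52  68]
 [ 46  63  80  89  96]
 [ 84  94 101 105 105]
 [ 99  96  99 105 107]
 [ 98  85  77  90 103]
 [ 97  71  61  81  99]
 [ 93  66  51  77 100]
 [ 96  61  44  77 101]
 [ 97  61  40  74 100]
 [ 95  60  46  76 102]
 [ 77  46  53  84 103]
 [ 54  47  71  94 102]
 [ 47  69  90 100 107]
 [ 74  93 105 101 105]
 [102 108 106 104 103]
 [112 114 105 103 101]
 [115 112 106 104 100]]
156 (np.float64(241.03947368421052), np.float64(15.199999999999989)) (np.float64(236.1602434077079), np.float64(98.60000000000001))
157 (np.float64(244.7863247863248), np.float64(23.39999999999999)) (np.float64(236.1556886227545), np.float64(167.0))
158 (np.float64(244.85632183908044), np.float64(69.60000000000001)) (np.float64(235.97315436241615), np.float64(149.0))
159 (np.float64(244.81437125748505), np.float64(100.19999999999999)) (np.float64(236.13810316139765), np.float64(120.19999999999999))
160 (np.float64(244.84555984555982), np.float64(103.60000000000001)) (np.float64(236.19266055045873), np.float64(109.0))
161 (np.float64(244.88117001828155), np.float64(109.39999999999999)) (np.float64(236.30434782608697), np.float64(115.0))
162 (np.float64(244.83177570093457), np.float64(107.0)) (np.float64(236.4227642276423), np.float64(123.0))
163 (np.float64(244.3793103448276), np.float64(116.0)) (np.float64(236.4347014925373), np.float64(107.19999999999999))
-0.0375 [245.69 156.25] [237.44 159.45]
-0.04 [245.75 156.81] [237.51 160.01]
-0.045 [245.86 157.94] [237.65 161.14]
-0.05 [245.98 159.06] [237.79 162.26]
-0.055 [246.09 160.18] [237.92 163.37]
```

```bash
python3 -m pendant '[0.02,0.001,0,0, 0.045,0.001,0,0, 0.07,0.001,0,0, 0.085,0.001,0,0, 0.093,0.001,0,0, 0.095,0.001,0,0, 0.095,0.001,0,0, 0.095,0.001,0,0]'; python3 - <<'E'
from h import *
S,r=st();p=S["ee_pos"];print(p,r.round(4),S["ft_force"])
for n in I:
    im,_=viewer.get_image(n);np.save(n+"4.npy",im)
    crop(im,*((232,155,50,40) if n=="side" else (170,195,70,60)),14 if n=="side" else 10,n[0]+"4.png",5)
S,r=st();p=S["ee_pos"];print(p)
im=np.load("side4.npy")
for z in(-.0375,-.04,-.045,-.05): print(z,proj("side",hp(p,r,.028,z)).round(2),proj("side",hp(p,r,0,z)).round(2))
E
```

```text
clock: 7.4
ee_pos: [0.4815, 0.2092, 0.1077]
ee_rot: [0.702, -0.096, 0.699, 0.096]
ft_force: [0.6, 0.2, -1.1]
finger_gap: 0.0095
[0.48147616 0.20916452 0.10770256] [[ 3.800e-03 -2.700e-01  9.628e-01]
 [ 5.000e-04  9.629e-01  2.700e-01]
 [-1.000e+00 -6.000e-04  3.800e-03]] [ 0.59793976  0.15018926 -1.14408796]
[0.48132323 0.20924306 0.10748186]
-0.0375 [247.81 176.07] [240.02 179.23]
-0.04 [247.86 176.58] [240.08 179.73]
-0.045 [247.96 177.59] [240.2  180.74]
-0.05 [248.06 178.6 ] [240.33 181.74]
```

View pics/s4.png

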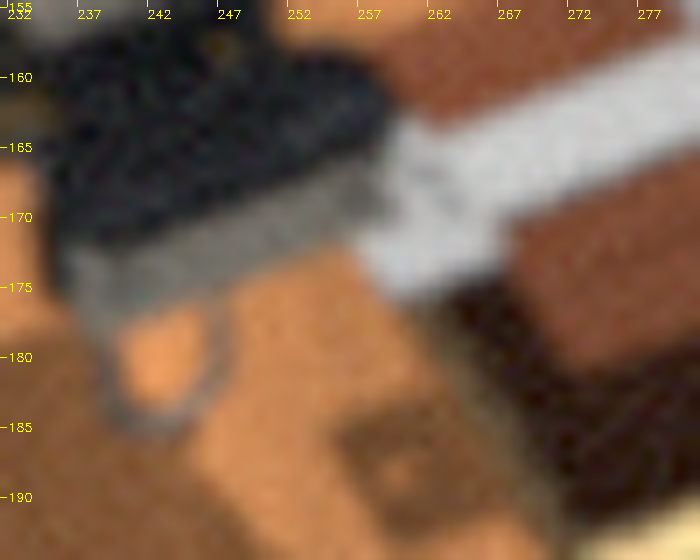

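View pics/t4.png

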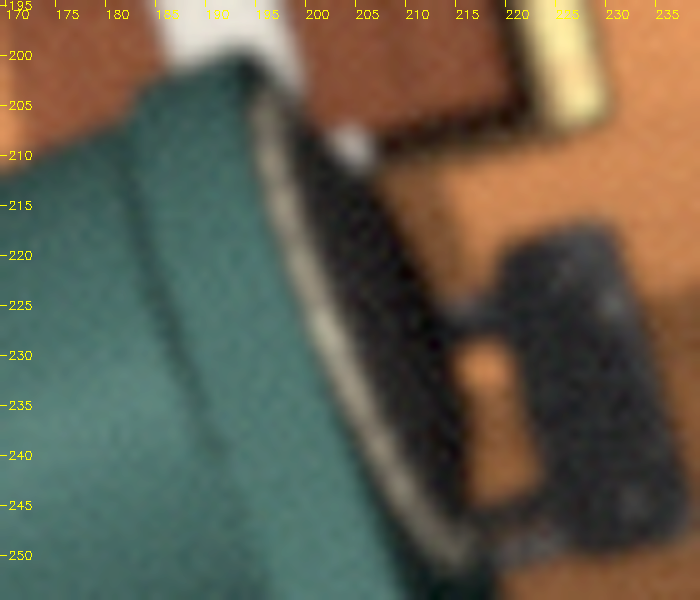

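```bash
python3 - <<'E'
from h import *
im=np.load("side4.npy")
for v in range(175,184): print(v,grayc(im,v,244,251),grayc(im,v,236,243))
c=im.astype(int);print((c.max(2)-c.min(2))[172:186,236:254])
S,r=st();print(S["ee_pos"])
E
```

```text
175 (np.float64(245.64215686274505), np.float64(204.00000000000006)) (np.float64(nan), np.float64(0.0))
176 (np.float64(245.59574468085103), np.float64(188.00000000000006)) (np.float64(240.53846153846155), np.float64(5.200000000000006))
177 (np.float64(246.56470588235294), np.float64(85.00000000000004)) (np.float64(239.16250000000002), np.float64(80.00000000000004))
178 (np.float64(247.16528925619838), np.float64(72.60000000000001)) (np.float64(238.67669172932335), np.float64(133.00000000000006))
179 (np.float64(247.29792147806006), np.float64(86.60000000000002)) (np.float64(238.2139534883721), np.float64(215.00000000000009))
180 (np.float64(247.19665271966528), np.float64(95.60000000000002)) (np.float64(238.23788546255506), np.float64(227.00000000000003))
181 (np.float64(247.02262443438912), np.float64(88.39999999999999)) (np.float64(238.32437120555073), np.float64(230.60000000000005))
182 (np.float64(246.58687258687257), np.float64(103.60000000000002)) (np.float64(238.4087932647334), np.float64(213.80000000000007))
183 (np.float64(245.63478260869564), np.float64(115.0)) (np.float64
[... 559 characters left out ...]
6 106 104 105 102]
 [ 67  57  39  29  58  93 113 116 119 110  87  52  66  94 106 106 104 103]
 [ 69  62  50  32  57 100 119 124 120 114  81  53  69  95 105 105 105 104]
 [ 66  69  50  28  50  98 119 124 121 103  71  53  69  95 107 104 105 101]
 [ 65  64  51  29  46  88 116 120 110  84  52  52  78 100 106 102 103 103]
 [ 68  67  53  31  30  62  87  94  79  55  48  71  96 104 104 104 102 101]
 [ 67  66  58  36  23  29  42  49  41  43  65  97 106 106 105 103 106 100]
 [ 67  70  65  50  32  26  29  29  35  55  84 107 109 110 107 104 104  99]]
[0.48132323 0.20924306 0.10748186]h.py:34: RuntimeWarning: invalid value encountered in scalar divide
  return (k*np.arange(u0,u1+1)).sum()/k.sum(),k.sum()
```

```bash
python3 - <<'E'
from h import *
im=np.load("side3.npy");c=im.astype(int);sat=(c.max(2)-c.min(2)).astype(float)
p=np.array([.48014,.20817,.19932]);r=np.array([[-.0002,-.2711,.9626],[-.0011,.9626,.2711],[-1,-.001,-.0005]])
for u in range(237,245):
    col=sat[160:172,u];k=np.clip(np.percentile(col,80)-12-col,0,None);print(u,round((k*np.arange(160,172)).sum()/k.sum(),2))
A=np.array([proj("side",hp(p,r,.014+.014*np.cos(t),-.056+.014*np.sin(t))) for t in np.radians(np.arange(180,361,5))])
print(A[::2].round(2))
# jacobian
h0=np.array([.5502,.2288,.0865]);p0=proj("side",h0)
for d in np.eye(3)*.001: print((proj("side",h0+d)-p0).round(3))
# initial hang check
for x,z,b in((.028,-.04,None),(-.044,.0055,None),(-.022,.044,None)): print(proj("side",np.array([.6665,-.2621,.259])+np.array([.983,-.184,0])*x+np.array([0,0,z])),proj("top",np.array([.6665,-.2621,.259])+np.array([.983,-.184,0])*x+np.array([0,0,z])))
E
```

```text
237 163.1
238 165.61
239 166.01
240 165.99
241 165.69
242 165.34
243 164.25
244 162.61
[[237.79 164.01]
 [237.92 164.52]
 [238.17 164.97]
 [238.53 165.34]
 [238.99 165.61]
 [239.54 165.79]
 [240.15 165.87]
 [240.82 165.85]
 [241.52 165.72]
 [242.22 165.49]
 [242.92 165.16]
 [243.58 164.76]
 [244.2  164.29]
 [244.74 163.75]
 [245.2  163.18]
 [245.56 162.58]
 [245.81 161.98]
 [245.94 161.39]
 [245.94 160.83]]
[ 0.3   -0.052]
[-0.059 -0.221]
[-0.013 -0.206]
[357.78237517 273.76883073] [413.93443163 140.20624105]
[328.79100913 265.20605597] [415.81588425 168.47324926]
[340.31370823 256.13387403] [423.11150494 153.44485622]
```

```bash
python3 -m pendant '[0.001,0,0.004,0, 0.002,0,0.012,0, 0.003,0,0.02,0, 0.003,0,0.028,0, 0.003,0,0.036,0, 0.003,0,0.042,0, 0.003,0,0.045,0, 0.003,0,0.0455,0, 0.003,0,0.0455,0, 0.003,0,0.0455,0]'; cat > tgt.py <<'E'
from h import *
import sys
S,r=st();p=S["ee_pos"];tip=hp(p,r,.028,-.0375)
yaw=np.degrees(np.arctan2(r[1,2],r[0,2]))
e=np.array([.552,.229])-tip[:2]
print("tcp",np.round(p,4),"tip",tip.round(4),"F",np.round(S["ft_force"],2),"yaw",round(yaw,2),"to go tool y,z mm",(1000*(r.T@np.r_[e,0])[1:]).round(2),"tilt",r[2].round(4), "gap",S["finger_gap"])
E
python3 tgt.py
```

```text
clock: 8.33
ee_pos: [0.525, 0.2215, 0.1046]
ee_rot: [0.702, -0.096, 0.699, 0.096]
ft_force: [0.5, -0.3, -1.1]
finger_gap: 0.0095
tcp [0.525  0.2215 0.1046] tip [0.5519 0.2291 0.0754] F [ 0.49 -0.29 -1.07] yaw 15.68 to go tool y,z mm [-0.09  0.06] tilt [-1.0e+00 -5.0e-04  3.5e-03] gap 0.009505024891662741
```

```bash
python3 -m pendant '[-0.002,0,0,0, -0.005,0,0,0, -0.008,0,0,0, -0.008,0,0,0, -0.008,0,0,0, -0.008,0,0,0]'; python3 tgt.py;  python3 -m pendant '[-0.001,0,0,0, -0.002,0,0,0, -0.003,0,0,0, -0.003,0,0,0, -0.003,0,0,0]'; python3 tgt.py
```

```text
clock: 8.83
ee_pos: [0.5249, 0.2215, 0.1127]
ee_rot: [0.702, -0.096, 0.699, 0.096]
ft_force: [0.7, 0.5, -0.1]
finger_gap: 0.0099
tcp [0.5249 0.2215 0.1127] tip [0.5519 0.2291 0.0835] F [ 0.68  0.51 -0.1 ] yaw 15.68 to go tool y,z mm [-0.1   0.09] tilt [-1.0e+00 -5.0e-04  3.7e-03] gap 0.00988758062179034
clock: 9.25
ee_pos: [0.5249, 0.2215, 0.1157]
ee_rot: [0.702, -0.096, 0.699, 0.096]
ft_force: [1.0, -0.1, -0.8]
finger_gap: 0.0098
tcp [0.5249 0.2215 0.1157] tip [0.5519 0.2291 0.0865] F [ 1.   -0.09 -0.76] yaw 15.68 to go tool y,z mm [-0.1   0.09] tilt [-1.0e+00 -5.0e-04  3.8e-03] gap 0.00977203213144194
```

```bash
for i in 1 2; do python3 -m pendant '[-0.001,0,0,0, -0.002,0,0,0, -0.0025,0,0,0, -0.0025,0,0,0]'|grep -E "ee_pos|ft"; done; python3 - <<'E'
from h import *
im,_=viewer.get_image("side");np.save("side5.npy",im);crop(im,235,150,50,42,14,"s5.png",5)
E
```

```text
ee_pos: [0.5249, 0.2213, 0.1183]
ft_force: [-0.2, -1.3, -0.1]
ee_pos: [0.525, 0.2213, 0.121]
ft_force: [-0.3, -2.1, -0.1]
```

View pics/s5.png

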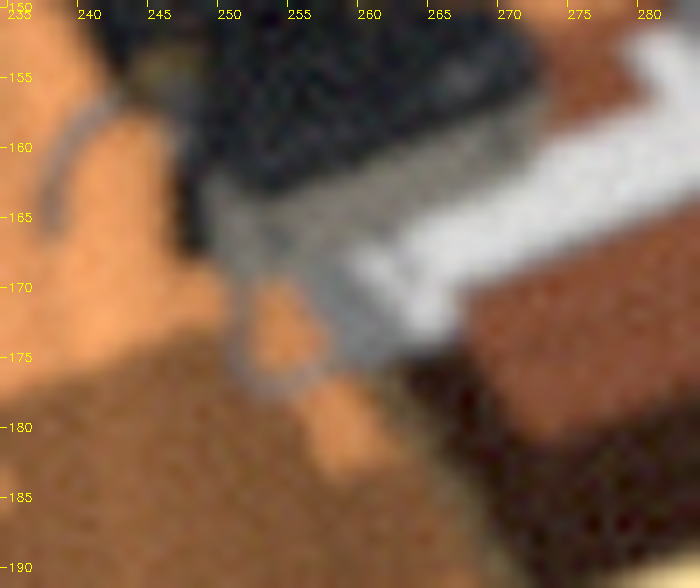

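```bash
python3 -m pendant '[0,-0.0005,0,0, 0,-0.0008,0,0, 0,-0.0008,0,0]'|grep -E "ee_pos|ft";  python3 -m pendant '[-0.001,0,0,0, -0.002,0,0,0, -0.0025,0,0,0, -0.0025,0,0,0]'|grep -E "clock|ee_pos|ft"; python3 tgt.py
```

```text
ee_pos: [0.5252, 0.2207, 0.121]
ft_force: [0.0, -0.2, -0.2]
clock: 10.55
ee_pos: [0.5253, 0.2207, 0.1237]
ft_force: [0.4, 0.6, -0.8]
tcp [0.5253 0.2207 0.1237] tip [0.5522 0.2283 0.0945] F [ 0.41  0.65 -0.83] yaw 15.68 to go tool y,z mm [ 0.78 -0.04] tilt [-1.0e+00 -5.0e-04  4.3e-03] gap 0.009706523213440295
```

```bash
python3 -m pendant '[-0.001,0,0,0, -0.002,0,0,0, -0.003,0,0,0, -0.003,0,0,0, -0.003,0,0,0, -0.003,0,0,0]'|grep -E "clock|ee_pos|ft"; python3 tgt.py;  python3 -m pendant '[0,0,-0.0005,0, 0,0,-0.001,0, 0,0,-0.0015,0, 0,0,-0.002,0,0,0,-0.002,0]'|grep -E "clock|ee_pos|ft"; python3 - <<'E'
from h import *
im,_=viewer.get_image("side");np.save("side6.npy",im);crop(im,235,150,50,42,14,"s6.png",5)
E
```

```text
clock: 11.05
ee_pos: [0.5253, 0.2207, 0.1267]
ft_force: [-0.5, 0.3, -0.0]
tcp [0.5253 0.2207 0.1267] tip [0.5522 0.2283 0.0975] F [-0.54  0.25 -0.01] yaw 15.68 to go tool y,z mm [ 0.76 -0.03] tilt [-1.0e+00 -6.0e-04  4.4e-03] gap 0.009678557254265252
clock: 11.47
ee_pos: [0.5236, 0.2202, 0.1268]
ft_force: [3.6, -0.4, -2.0]
```

View pics/s6.png

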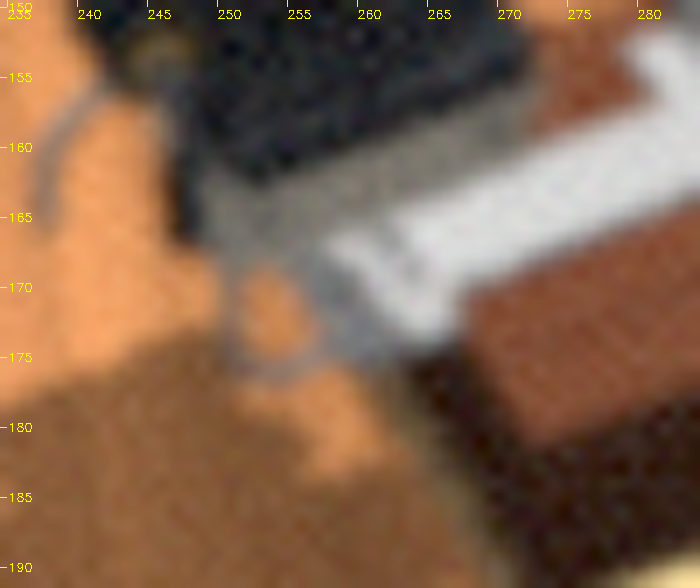

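```bash
python3 -m pendant '[0,0,-0.001,0, 0,0,-0.002,0, 0,0,-0.004,0, 0,0,-0.006,0, 0,0,-0.009,0, 0,0,-0.012,0, 0,0,-0.014,0, 0,0,-0.015,0]'|grep -E "clock|ee_pos|ft"; python3 tgt.py; python3 - <<'E'
from h import *
im,_=viewer.get_image("side");np.save("side7.npy",im);crop(im,230,140,70,52,11,"s7.png",5)
E
```

```text
clock: 12.18
ee_pos: [0.5097, 0.2163, 0.1271]
ft_force: [8.0, 2.7, -2.9]
tcp [0.5097 0.2163 0.1271] tip [0.5367 0.2238 0.098 ] F [ 7.96  2.66 -2.91] yaw 15.67 to go tool y,z mm [ 0.84 16.13] tilt [-1.0e+00 -6.0e-04  7.4e-03] gap 0.009718264271879128
```

View pics/s7.png

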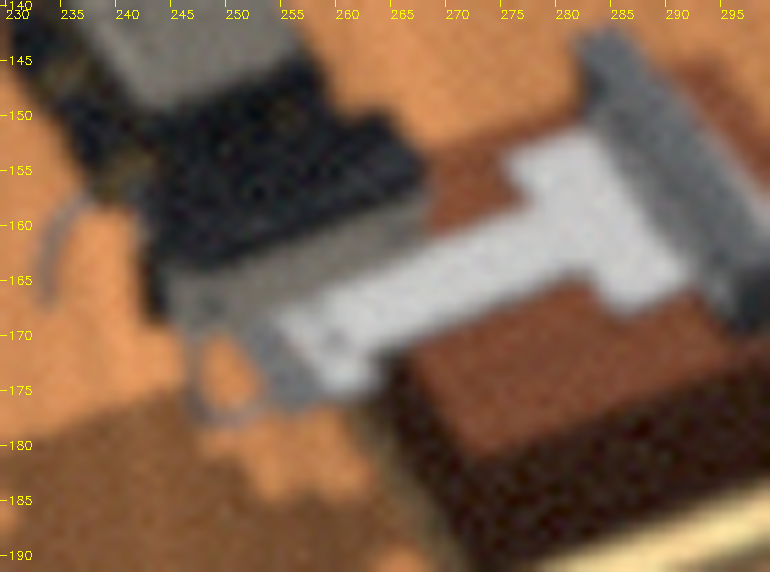

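```bash
python3 -m pendant '[0,0,-0.002,0, 0,0,-0.004,0, 0,0,-0.006,0, 0,0,-0.008,0, 0,0,-0.01,0, 0,0,-0.012,0, 0,0,-0.014,0, 0,0,-0.016,0, 0,0,-0.018,0, 0,0,-0.02,0]'|grep -E "clock|ee_pos|ft"; python3 -m pendant '[0,0,-0.002,0, 0,0,-0.004,0, 0,0,-0.006,0, 0,0,-0.008,0, 0,0,-0.01,0, 0,0,-0.012,0, 0,0,-0.014,0, 0,0,-0.015,0, 0,0,-0.015,0]'|grep -E "clock|ee_pos|ft";python3 tgt.py; python3 - <<'E'
from h import *
im,_=viewer.get_image("side");np.save("side8.npy",im);crop(im,220,140,80,58,10,"s8.png",5)
E
```

```text
clock: 13.07
ee_pos: [0.4912, 0.2111, 0.1275]
ft_force: [9.0, 3.1, -2.1]
clock: 13.82
ee_pos: [0.4769, 0.207, 0.1277]
ft_force: [0.8, 0.8, -0.2]
tcp [0.4769 0.207  0.1277] tip [0.5039 0.2146 0.0987] F [ 0.81  0.77 -0.23] yaw 15.67 to go tool y,z mm [ 0.87 50.23] tilt [-9.999e-01 -4.000e-04  1.100e-02] gap 0.009783134899630678
```

View pics/s8.png

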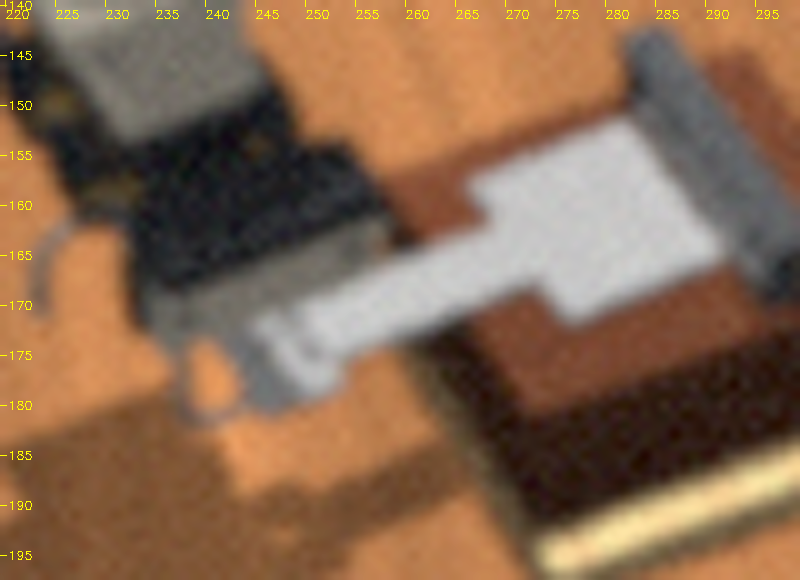

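```bash
python3 -m pendant '[-0.001,0,-0.002,0, -0.002,0,-0.004,0, -0.004,0,-0.006,0, -0.005,0,-0.008,0, -0.008,0,-0.008,0, -0.012,0,-0.008,0, -0.017,0,-0.008,0, -0.022,0,-0.008,0, -0.028,0,-0.008,0, -0.03,0,-0.008,0, -0.03,0,-0.008,0]'|grep -E "clock|ee_pos|ft";python3 tgt.py; python3 - <<'E'
from h import *
im,_=viewer.get_image("side");np.save("side9.npy",im);crop(im,210,135,90,66,9,"s9.png",5)
E
```

```text
clock: 14.78
ee_pos: [0.469, 0.2049, 0.1583]
ft_force: [1.0, -0.0, -1.3]
tcp [0.469  0.2049 0.1583] tip [0.4959 0.2125 0.1293] F [ 0.97 -0.   -1.29] yaw 15.67 to go tool y,z mm [ 0.79 58.46] tilt [-9.999e-01 -3.000e-04  1.120e-02] gap 0.009796627347346926
```

View pics/s9.png

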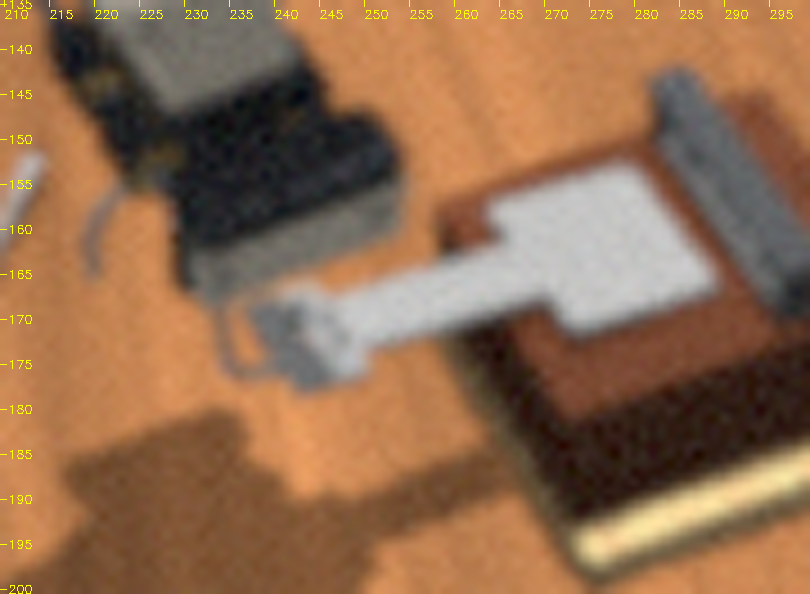

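```bash
python3 -m pendant '[-0.007,0,0.001,0, -0.015,0,0.002,0, -0.023,0,0.004,0, -0.031,0,0.006,0, -0.039,0,0.008,0, -0.046,0,0.011,0, -0.053,0,0.014,0, -0.06,0,0.017,0, -0.067,0,0.021,0, -0.074,0,0.024,0, -0.08,0,0.028,0, -0.086,0,0.033,0]'|grep -E "clock|ee_pos|ft";python3 tgt.py; python3 - <<'E'
from h import *
im,_=viewer.get_image("side");np.save("sidea.npy",im);crop(im,210,115,90,86,7,"sa.png",5)
E
```

```text
clock: 15.83
ee_pos: [0.5, 0.2136, 0.2447]
ft_force: [0.5, -0.3, -0.3]
tcp [0.5    0.2136 0.2447] tip [0.527  0.2212 0.2157] F [ 0.53 -0.32 -0.26] yaw 15.67 to go tool y,z mm [ 0.75 26.19] tilt [-9.999e-01 -3.000e-04  1.060e-02] gap 0.010047232210499937
```

View pics/sa.png

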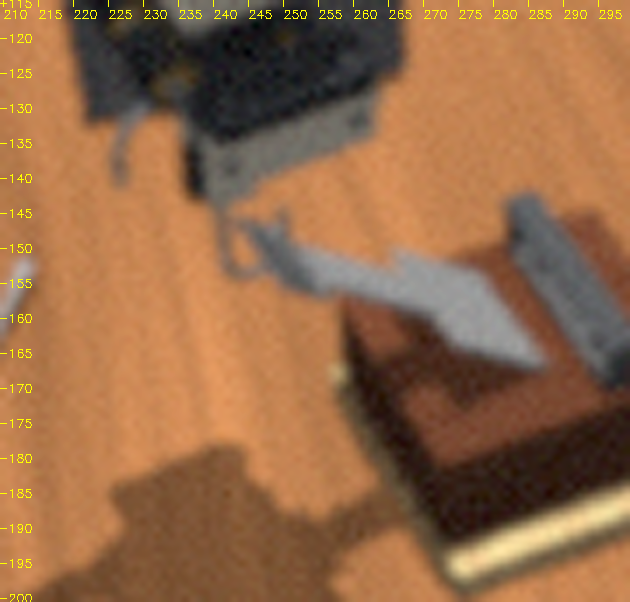

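```bash
python3 -m pendant '[-0.008,0,0.006,0, -0.015,0,0.012,0, -0.021,0,0.019,0, -0.027,0,0.026,0, -0.033,0,0.033,0, -0.038,0,0.04,0, -0.042,0,0.048,0, -0.046,0,0.055,0, -0.049,0,0.062,0, -0.052,0,0.068,0, -0.054,0,0.073,0, -0.055,0,0.075,0]'|grep -E "clock|ee_pos|ft";python3 tgt.py; python3 - <<'E'
from h import *
im,_=viewer.get_image("side");np.save("sideb.npy",im);crop(im,210,95,100,106,6,"sb.png",5)
E
```

```text
clock: 16.88
ee_pos: [0.5731, 0.2341, 0.3016]
ft_force: [0.1, -0.9, -2.7]
tcp [0.5731 0.2341 0.3016] tip [0.6    0.2417 0.2726] F [ 0.09 -0.85 -2.67] yaw 15.66 to go tool y,z mm [  0.78 -49.68] tilt [-9.999e-01 -3.000e-04  1.160e-02] gap 0.00991414516318541
```

View pics/sb.png

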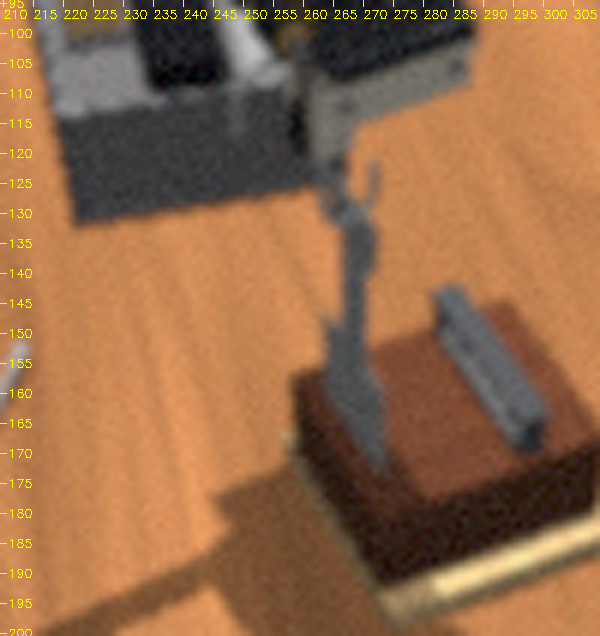

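```bash
python3 -m pendant '[-0.002,0,0,0, -0.006,0,0,0, -0.012,0,0,0, -0.019,0,0,0, -0.027,0,0,0, -0.035,0,0,0, -0.043,0,0,0, -0.05,0,0,0, -0.056,0,0,0, -0.059,0,0,0, -0.06,0,0,0, -0.06,0,0,0]'|grep -E "clock|ee_pos|ft"; python3 -m pendant '[0,0,0,0,0,0,0,0,0,0,0,0]'|grep -E "clock|ee_pos|ft"; python3 - <<'E'
from h import *
S,r=st();p=S["ee_pos"];print(p,r.round(4))
print("W",(r.T@(np.array([.7094,-.0846,.36])-p)).round(4),"jar",plane("top",288,134,.075))
im,_=viewer.get_image("side");np.save("sidec.npy",im);crop(im,200,75,110,116,5,"sc.png",10)
E
```

```text
clock: 17.93
ee_pos: [0.5724, 0.2339, 0.3617]
ft_force: [0.0, -0.6, -3.1]
clock: 18.18
ee_pos: [0.5724, 0.2339, 0.3613]
ft_force: [0.2, -0.2, -2.0]
[0.5723513  0.23391534 0.36126486] [[ 1.080e-02 -2.700e-01  9.628e-01]
 [ 2.700e-03  9.629e-01  2.700e-01]
 [-9.999e-01 -3.000e-04  1.110e-02]]
W [ 0.0019 -0.3437  0.0459] jar [0.7576445 0.0025206 0.075    ]
```

View pics/sc.png

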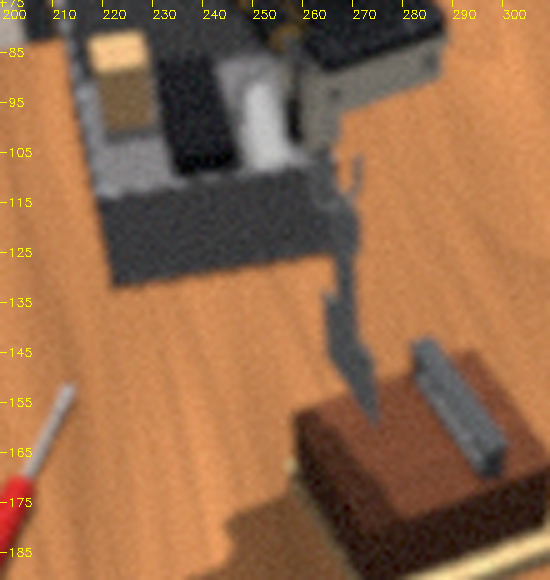

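```bash
python3 -m pendant '[-0.002,-0.003,0,0, -0.005,-0.009,0.001,1, -0.01,-0.018,0.002,2, -0.015,-0.03,0.004,3, -0.018,-0.044,0.006,4, -0.02,-0.059,0.008,5.5, -0.02,-0.075,0.01,7, -0.02,-0.091,0.012,8.5, -0.02,-0.107,0.014,10, -0.02,-0.123,0.016,11.5, -0.02,-0.139,0.019,13, -0.02,-0.155,0.021,14.5]'|grep -E "clock|ee_pos|ft"; python3 - <<'E'
from h import *
S,r=st();p=S["ee_pos"];print(p,r.round(4))
print("W",(r.T@(np.array([.7094,-.0846,.38])-p)).round(4),np.degrees(np.arctan2(r[1,2],r[0,2]))+10.6)
E
```

```text
clock: 19.23
ee_pos: [0.6349, 0.0883, 0.3816]
ft_force: [0.5, 0.4, -3.1]
[0.63493639 0.08829796 0.38164459] [[ 0.0109 -0.0169  0.9998]
 [ 0.0027  0.9999  0.0169]
 [-0.9999  0.0025  0.011 ]]
W [ 0.002  -0.1741  0.0715] 11.568901631225001
```

```bash
python3 -m pendant '[0,-0.016,0.007,1, 0,-0.032,0.013,2, 0,-0.049,0.02,3, 0,-0.066,0.027,4, 0,-0.083,0.034,5, 0,-0.1,0.041,6, 0,-0.117,0.048,7, 0,-0.133,0.055,8, 0,-0.148,0.061,9, 0,-0.16,0.066,10, 0,-0.169,0.069,11, 0,-0.174,0.0715,11.6]'|grep -E "clock|ee_pos|ft"; python3 - <<'E'
from h import *
S,r=st();p=S["ee_pos"];print(p,r.round(4))
T=np.array([.6665,-.2621,.36]);print("T",(r.T@(T-p)).round(4),np.degrees(np.arctan2(r[1,2],r[0,2]))+10.6)
M=np.array([.6455,-.246]);rx=np.array([.985,-.173]);print("rail",rx@(p[:2]-M))
im,_=viewer.get_image("side");np.save("sided.npy",im);crop(im,280,110,130,150,4,"sd.png",10)
E
```

```text
clock: 20.23
ee_pos: [0.7098, -0.0857, 0.3818]
ft_force: [0.8, -1.1, -1.4]
[ 0.70977509 -0.085738    0.38177703] [[ 0.0106  0.1867  0.9824]
 [ 0.0027  0.9824 -0.1867]
 [-0.9999  0.0046  0.0099]]
T [ 0.0208 -0.1814 -0.0098] -0.16302336115014526
rail 0.0355856384926715
```

View pics/sd.png

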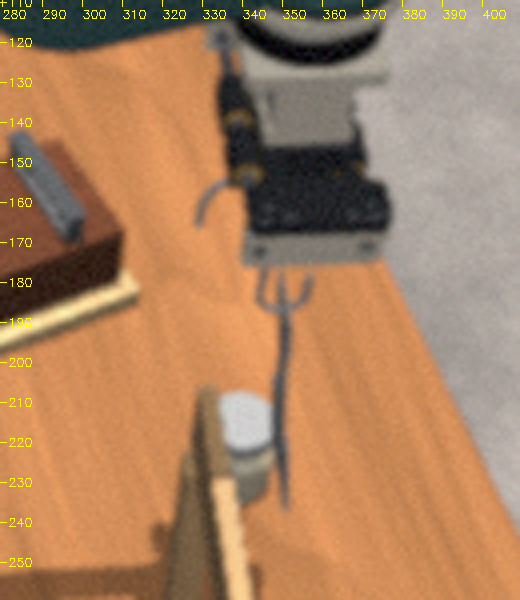

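```bash
python3 -m pendant '[0,-0.003,0,0, 0,-0.009,0,0, 0,-0.018,0,0, 0,-0.03,0,0, 0,-0.045,0,0, 0,-0.061,0,0, 0,-0.077,0,0, 0,-0.093,0,0, 0,-0.109,-0.001,0, 0,-0.124,-0.002,0, 0,-0.138,-0.003,0, 0,-0.15,-0.004,0]'|grep -E "clock|ee_pos|ft";python3 -m pendant '[0,-0.009,-0.001,0, 0,-0.017,-0.002,0, 0,-0.023,-0.003,0, 0,-0.027,-0.003,0, 0,-0.029,-0.003,0, 0,-0.03,-0.003,0, 0,-0.03,-0.003,0, 0,-0.03,-0.003,0]'|grep -E "clock|ee_pos|ft"; python3 - <<'E'
from h import *
S,r=st();p=S["ee_pos"];print(p,r.round(4))
T=np.array([.6665,-.2621,.36]);print("T",(r.T@(T-p)).round(4),np.degrees(np.arctan2(r[1,2],r[0,2]))+10.6)
M=np.array([.6455,-.246]);rx=np.array([.985,-.173]);print("rail",rx@(p[:2]-M))
for n in I:
    im,_=viewer.get_image(n);np.save(n+"e.npy",im)
crop(np.load("sidee.npy"),290,180,120,150,4,"se.png",10)
E
```

```text
clock: 21.28
ee_pos: [0.6774, -0.2342, 0.3809]
ft_force: [-0.2, 0.1, -2.5]
clock: 21.95
ee_pos: [0.669, -0.2627, 0.3807]
ft_force: [-0.4, 0.7, -2.6]
[ 0.66898009 -0.2627024   0.38071274] [[ 0.0105  0.1872  0.9823]
 [ 0.0027  0.9823 -0.1873]
 [-0.9999  0.0046  0.0098]]
T [ 0.0207  0.     -0.0028] -0.19426791616067618
rail 0.026017403665784377
```

View pics/se.png

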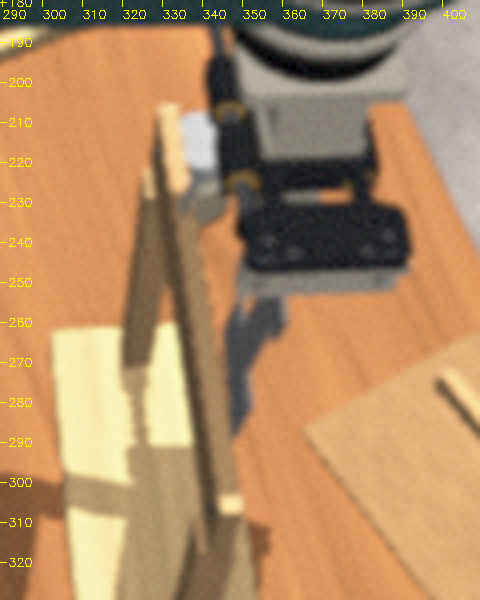

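```bash
python3 -m pendant '[0.002,0,0,0, 0.007,0,0,0, 0.015,0,-0.001,0, 0.026,0,-0.001,0, 0.038,0,-0.002,0, 0.05,0,-0.002,0, 0.062,0,-0.002,0, 0.074,0,-0.002,0, 0.086,0,-0.002,0, 0.096,0,-0.002,0, 0.104,0,-0.002,0, 0.108,0,-0.002,0]'|grep -E "clock|ee_pos|ft";python3 -m pendant '[0.002,0,0,0, 0.005,0,0,0, 0.009,0,0,0, 0.012,0,0,0, 0.014,0,0,0, 0.015,0,0,0, 0.015,0,0,0]'|grep -E "clock|ee_pos|ft"; cat > rl.py <<'E'
from h import *
import sys
S,r=st();p=S["ee_pos"];print(p,"F",np.round(S["ft_force"],2),S["moment"],"yaw",np.degrees(np.arctan2(r[1,2],r[0,2])))
T=np.array([.6665,-.2621,.2508]);print("T",(r.T@(T-p)).round(4))
M=np.array([.6455,-.246]);rx=np.array([.985,-.173]);print("rail",rx@(p[:2]-M))
n=sys.argv[1]
im,_=viewer.get_image("side");np.save("side"+n+".npy",im)
crop(im,290,210,120,120,5,"s"+n+".png",10)
E
python3 rl.py f
```

```text
clock: 23.05
ee_pos: [0.668, -0.262, 0.2712]
ft_force: [0.4, -0.8, -1.1]
clock: 23.63
ee_pos: [0.6681, -0.262, 0.256]
ft_force: [-0.4, -0.2, -1.7]
[ 0.6681141  -0.26197921  0.25602219] F [-0.4  -0.24 -1.65] [-0.04954973 -0.00663746 -0.01225757] yaw -10.79424855087296
T [ 0.0052 -0.0004 -0.0016]
rail 0.025039290183216028
```

View pics/sf.png

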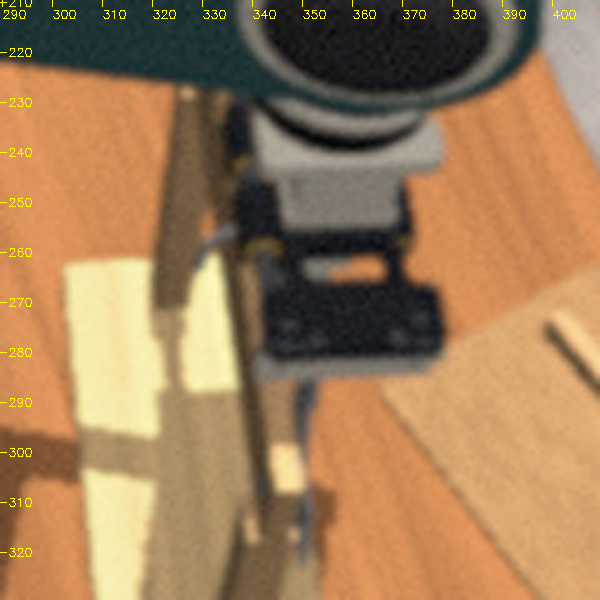

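```bash
python3 -m pendant '[0.001,0,0,0, 0.002,0,0,0, 0.003,0,0,0, 0.004,0,0,0,0.004,0,0,0,0.004,0,0,0]'|grep -E "clock|ee_pos|ft";python3 -m pendant '[0.0005,0,0,0, 0.001,0,0,0, 0.001,0,0,0, 0.001,0,0,0]'|grep -E "clock|ee_pos|ft"; python3 rl.py g
```

```text
clock: 24.18
ee_pos: [0.6681, -0.262, 0.2522]
ft_force: [0.2, -0.2, -1.6]
clock: 24.52
ee_pos: [0.6682, -0.2619, 0.2513]
ft_force: [-1.0, -0.2, -1.2]
[ 0.6681701  -0.26193929  0.25133432] F [-0.96 -0.25 -1.16] [0.10801701 0.15495923 0.02985865] yaw -10.792276663835523
T [ 0.0005 -0.0005 -0.0016]
rail 0.025087546316169426
```

```bash
for i in 1 2; do python3 -m pendant '[0.0005,0,0,0, 0.001,0,0,0, 0.001,0,0,0, 0.001,0,0,0]'|grep -E "clock|ee_pos|ft"; python3 rl.py g|head -1; done
```

```text
clock: 24.9
ee_pos: [0.6682, -0.262, 0.2508]
ft_force: [-2.0, -0.3, 4.4]
[ 0.6682296  -0.26197982  0.2508277 ] F [-1.96 -0.33  4.44] [ 0.09836822  0.36846986 -0.03503529] yaw -10.793548192062149
clock: 25.28
ee_pos: [0.6683, -0.262, 0.2507]
ft_force: [-1.9, 1.2, 7.5]
[ 0.66828832 -0.26202251  0.25070848] F [-1.89  1.2   7.45] [ 0.14523999  0.60739309 -0.03226477] yaw -10.793795610321098
```

```bash
python3 -m pendant '[-0.0003,0,-0.0005,0, -0.0005,0,-0.001,0, -0.0005,0,-0.0015,0, -0.0005,0,-0.0015,0]'|grep -E "clock|ee_pos|ft"; python3 rl.py g
```

```text
clock: 25.67
ee_pos: [0.6666, -0.2617, 0.2508]
ft_force: [-0.9, -0.4, -0.9]
[ 0.66664798 -0.26171831  0.25078389] F [-0.88 -0.39 -0.92] [ 0.04976954  0.15610346 -0.03008545] yaw -10.798509925917584
T [-0.     -0.0004 -0.0001]
rail 0.023550030525607148
```

View pics/sg.png

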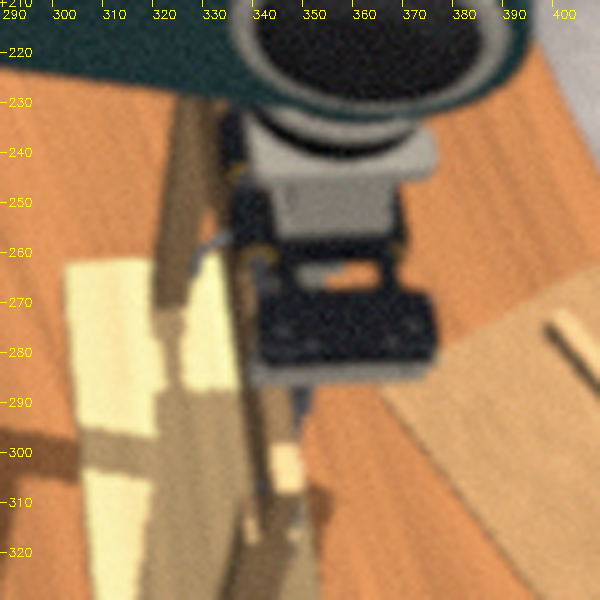

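```bash
python3 -m pendant '[0,0,0,0,0,0,0,0,0,0,0,0,0,0,0,0,0,0,0,0,0,0,0,0,0,0,0,0]' 0; python3 rl.py h
```

```text
clock: 26.3
ee_pos: [0.6667, -0.2617, 0.2508]
ee_rot: [0.708, 0.068, 0.7, -0.065]
ft_force: [-0.8, -1.1, 0.2]
finger_gap: 0.0458
[ 0.66668307 -0.26172272  0.25082606] F [-0.77 -1.1   0.24] [0.02837051 0.02508369 0.00164065] yaw -10.796421174544054
T [ 0.     -0.0004 -0.0001]
rail 0.02358535281142022
```

View pics/sh.png

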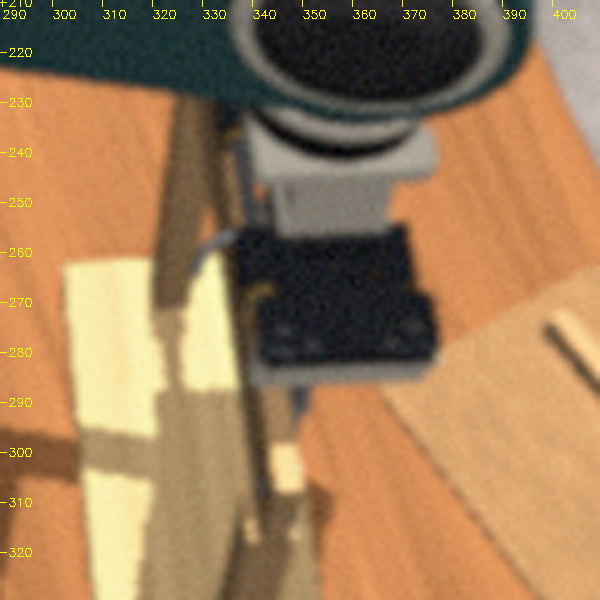

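```bash
python3 -m pendant '[-0.005,0,0,0, -0.015,0,0,0, -0.03,0,0,0, -0.05,0,0,0, -0.075,0,0,0, -0.1,0,0,0, -0.125,0,0,0, -0.15,0,0,0, -0.15,0.03,-0.03,0, -0.15,0.06,-0.06,0, -0.15,0.09,-0.09,0, -0.15,0.12,-0.12,0]';python3 -m pendant '[0,0.025,-0.025,0, 0,0.05,-0.05,0, 0,0.08,-0.08,0, 0,0.11,-0.11,0, 0,0.14,-0.14,0, 0,0.16,-0.15,0, 0,0.18,-0.16,0, 0,0.2,-0.17,0, 0,0.21,-0.17,0, 0,0.21,-0.17,0]'; python3 - <<'E'
from h import *
for n in I:
    im,_=viewer.get_image(n);np.save(n+"i.npy",im);cv2.imwrite(f"pics/{n}i.png",im[:,:,::-1])
crop(np.load("sidei.npy"),300,220,90,110,6,"si.png",5)
crop(np.load("topi.npy"),380,115,70,70,8,"ti.png",5)
E
```

```text
clock: 27.35
ee_pos: [0.5701, -0.1231, 0.4018]
ee_rot: [0.708, 0.068, 0.7, -0.066]
ft_force: [0.2, 0.5, 0.2]
finger_gap: 0.0469
clock: 28.18
ee_pos: [0.4424, 0.1164, 0.4022]
ee_rot: [0.709, 0.067, 0.699, -0.064]
ft_force: [0.1, 0.0, -0.3]
finger_gap: 0.0466
```

View pics/si.png

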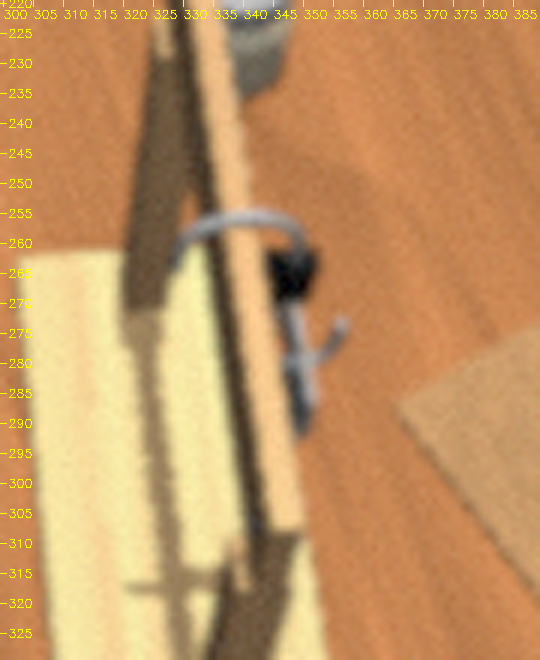

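View pics/ti.png

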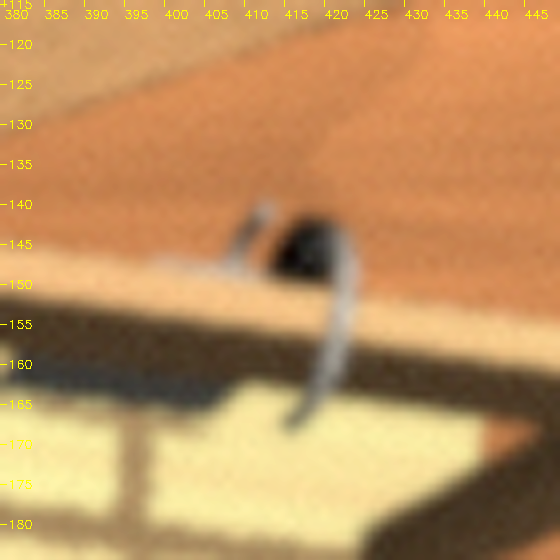

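View pics/topi.png

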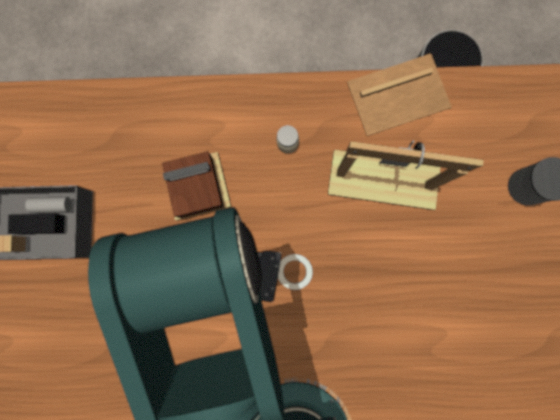

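```bash
python3 -m pendant '[0,0,0,0,0,0,0,0,0,0,0,0,0,0,0,0,0,0,0,0,0,0,0,0,0,0,0,0,0,0,0,0,0,0,0,0,0,0,0,0,0,0,0,0,0,0,0,0]'|head -1;python3 -m pendant '[0,0,0,0,0,0,0,0,0,0,0,0,0,0,0,0,0,0,0,0,0,0,0,0,0,0,0,0,0,0,0,0,0,0,0,0,0,0,0,0,0,0,0,0,0,0,0,0]'|head -1; python3 - <<'E'
from h import *
a=[viewer.get_image("side")[0].astype(int) for _ in range(7)]
b=viewer.get_image("top")[0]
for x in a[1:]: print(np.abs(x-a[0])[270:300,335:360].mean().round(2),np.abs(x-a[0])[250:270,325:355].mean().round(2),np.abs(x-a[0])[330:360,340:360].mean().round(2))
crop(a[-1].astype(np.uint8),300,220,90,110,6,"sj.png",5);crop(b,380,115,70,70,8,"tj.png",5)
for n,x,y in(("archend",(327,264.5),(414,167)),("tip",(354.8,273.2),(411.5,140.8))): print(n,tri(x,y))
E
```

```text
clock: 29.28
clock: 30.28
2.82 3.18 2.43
2.78 3.08 2.45
2.84 3.1 2.5
2.94 3.01 2.4
2.74 3.06 2.57
2.82 3.12 2.48
archend (array([ 0.62338828, -0.25053387,  0.26328664]), np.float64(-0.0063557704429549715))
tip (array([ 0.69119074, -0.2625946 ,  0.21589703]), np.float64(-0.004848360170280191))
```

View pics/sj.png

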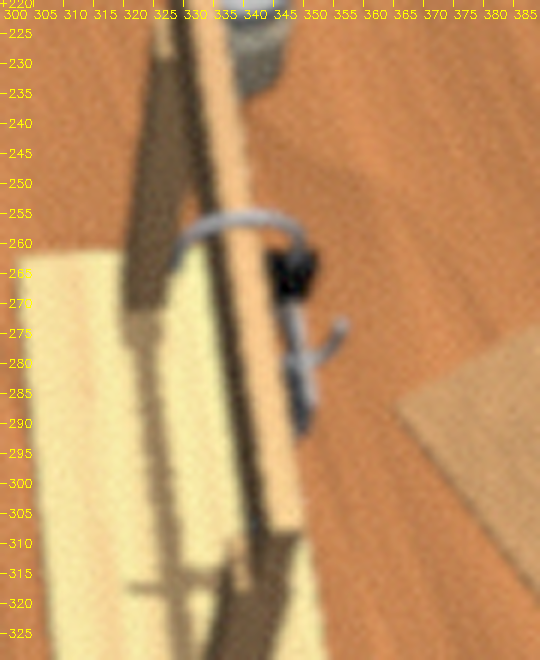

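View pics/tj.png

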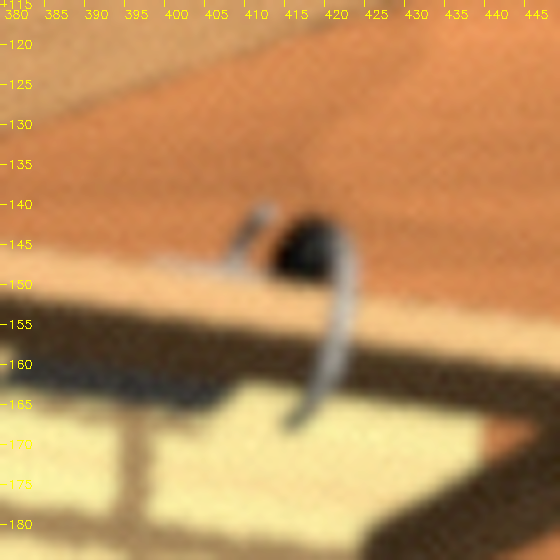

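```bash
python3 -c "
from plant import ticket,env
print(ticket.hand_in(), env.observe()['clock'])"
```

```text
the job is handed in; nothing more can be done
the job is handed in; nothing more can be done
```

The scraper is hanging from the hook on the rail, and I handed the job in at about 30 s of the 72 s; no verdict was reported.

**What I did**
- I gripped the hook by its sleeve on the rail and lifted it off.
- I passed the prong up through the tab hole. It touched the hole edge at about 2 N, so I nudged it 0.8 mm and it went through.
- I drew the scraper about 57 mm out of the clip. The highest force I read was about 9.5 N.
- I tipped it upright on its blade end, lifted it clear, and carried it round the end of the rail.
- I hung the hook back at the spot where it had started, released it and moved away.

**Last checks**
- **Hook and scraper:** both views show the arch over the batten, and the side view shows the scraper hanging from the bend. Seven side pictures in a row differed only by image noise, so nothing was swinging.
- **Bystanders:** the jar and tape look unmoved. In the last top view the arm hid the screwdriver, so I did not check it again, but the arm never worked low near it.

**What disagreed**
- The two cameras differed by about 2.5 mm across the hole. My rough final readings on the hook, from pixels picked by eye, differed by 5 to 6 mm between the views.
- To find where to push the hook up, I corrected the side camera's reading by where it saw the held hook, and the contact force settled the rest.
- I pressed the hook on the rail with about 10 N while setting it down, then eased off before letting go.

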